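# Swing the sample tray home and sweep the jars into it

## Robot

A 6-joint arm with a two-finger parallel gripper is mounted at the origin on the work surface. World frame = base frame: x ahead of the robot, y to its left, z up, the work surface at z = 0. Lengths are in m, angles in rad, forces in N, time in s.
With the tool pointing down it reaches from about 0.425 to 0.95 m from the base axis. Payload 3.5 kg.
Tool frame: the origin (TCP) lies at the very end of the fingers, on their centre line; the grasp point (between the pads) lies 19 mm behind it; z points along the fingers, y is the direction in which the jaws open and shut (so a half turn about z gives the same grasp; the last joint's range is limited). The gripper opens to 85 mm and grips with 20 to 120 N. Pads are 22 mm wide; open, the fingers measure 114 mm over their backs; the gripper's body (76 mm by 85 mm) begins 54 mm behind the grasp point. The pads swing forward as they close: fully open they stand 13 mm farther back than shut.
Start: joints at [1.178, 0.286, 1.577, -0, 1.279, -0.15], TCP at [0.162, 0.655, 0.231] pointing down, gripper open.
Joint ranges: [-2.77, 2.77], [-0.9, 2.22], [0.21, 2.48], [-1.53, 4.67], [0.24, 2.81], [-2.84, 2.84]. Speed limits (rad/s): [2.79, 2.79, 3.14, 3.14, 3.14, 3.14].

## Interface

Orientations are given as a unit quaternion [x, y, z, w].
In Python, from plant import ctrl, eyes, ticket gives the robot as it stands.
- The arm moves only by the tool send_rows, never from a script. Its arguments are lists of equal length, an entry for each row: "translation": the shift along the tool's x, y, z in units of 30 mm (1.0 is 30 mm), a list of three; "rotation": the turn, a rotation vector about the tool's x, y, z in units of 5 degrees (1.0 is 5 degrees), a list of three; "grip": the finger opening in mm, from 0 to 85.4. A call has 1 to 5 rows; each row shifts and turns the commanded pose from where the row before left it, along the tool's axes as they then stand; what a row does not reach is not made up. A row lasts 1/8 s, in which the tool goes at most 62.5 mm and 10.7 degrees, less where a joint would pass 70% of its speed; a pose out of reach is approached as far as the arm can. A call is refused whole if a number of a shift passes 1 or a number of a turn 1, either way. A call with a gripper value outside its range is refused whole. The fingers move at their own pace and stop on an object; "squeeze" is the grip in N (left out, the last holds). Time passes only in rows, so rows that do not move let the fingers close. It gives the time, the measured TCP pose, the force and the opening at its end, in the units of the state.
- ctrl.get_state(): the state, without advancing time (a new reading comes with each control period).
- eyes.read_camera(name): name is "scene" or "top"; returns a dict with "image" (480x640x3 uint8, blue, green, red), "mtx" (3x3 intrinsics, pixels), "xyz" and "orientation" of the camera in the world. Camera axes: x right, y down, z forward; pixel columns grow to the right and rows downward; lengths in m; the calibration is good to about 2 mm. A picture is of the moment at which its call begins. There is no depth.
- ticket.sign_off(): hands the job in, once; it reports no verdict.
The state is a dict: "time": time; "qpos": joint angles; "dq": joint speeds; "joint_efforts": joint torques, N m; "eef_pos": TCP position; "tcp_rot": TCP orientation; "contact_force": force on the tool from outside, world axes, zero at the start; "wrist_torque": the same for the moment, N m; "opening": opening from 0.0 (shut) to 1.0 (fully open).
Only numpy, scipy, OpenCV 4.12 (cv2) and the standard library are available. Lean on these libraries where they do the work, as an engineer would, in place of code of your own. Each camera call takes 0.05 s, during which the arm holds its last target. There are 200 camera calls.

## Task

First swing the aluminium tray about its pin, by pushing at its free corner, until its open side meets the loading board squarely, fully home. Then take the grey sweep bar out of its rest, stand it upright on the bench and let go, and then with a fresh grasp use it to sweep all four jars off the loading board so that they stand wholly inside the tray, which must stay home. Never touch the jars with the gripper or tip them over, leave the other things alone, and at the end leave the bar standing upright on the loading board.

Things in the scene. Friction and masses are not known exactly. Their poses are not given: they have to be found in the camera images.
- board: White loading board, fixed to the bench, 150 mm wide (x), 170 mm long (y), 8 mm thick, with a 12 mm high aluminium rail along each long side (132 mm between the rails). Origin: bench level, middle of the edge that faces the tray. +y points from the board to the tray, so the board lies at y from -170 to 0 mm; z up.
- pin (a point): Fixed upright steel pin that the tray swings about, at x -78, y +10 mm in the board's frame; the point is on its axis, 34 mm above the bench. Axes as the board's.
- tray (a joint): Swing angle of the tray about the pin, rad: 0 = home, its open side meeting the board's edge squarely (a firm stop, 2 mm gap); it grows to 1.2 as the tray swings away counter-clockwise seen from above. Stiff: it stays where it is left, about 2 N at the free corner moves it, 0.3 N m about the pin.
- tray_mouth (a point): Middle of the open side of the tray, on the tray's floor (7 mm above the bench, 1 mm lower than the board's top). Aluminium tray, floor 6 mm thick, walls on three sides to 34 mm above the bench, 5 mm thick; 138 mm wide inside, 102 mm deep inside. Axes turn with the tray: +y from the open side to the back wall, x along the open side; the pin is at x -78, y +8 mm.
- tray_corner (a point): Top of the tray's free back corner (outside, far from the pin), 34 mm above the bench; at x +74, y +115 mm from tray_mouth in the tray's axes. The outer face of the back wall is at y +115 mm and runs from here to x -84 mm. Pushing on that face near this corner, towards the board, swings the tray home.
- bar_grip (a point): Centre of the upright grip of the grey plastic sweep bar, a T in front view: straight bar 120 mm long (its y), 20 mm thick (x), 36 mm high (z), with a grip 36 mm wide (y), 12 mm thick (x), 46 mm high on top of its middle; 82 mm overall, 160 g. Point at 59 mm above its underside; z up the grip. At the start it leans back at 45 degrees in its rest, the grip overhanging the rest, free at both sides.
- rest: Blue sloping rest of the bar, fixed, 130 mm wide (y), 85 mm long (x), 44 mm high. Origin at bench level under its centre; the bar leans towards its +x, which points roughly away from the robot. The bench is clear for 160 mm beyond it on that side.
- jar0_center (a point): One of four equal amber glass jars with white caps, standing on the loading board: 28 mm across, 34 mm tall, 40 g. Point at its centre, 17 mm above its base.
- jar1_center (a point): One of four equal amber glass jars with white caps, standing on the loading board: 28 mm across, 34 mm tall, 40 g. Point at its centre, 17 mm above its base.
- jar2_center (a point): One of four equal amber glass jars with white caps, standing on the loading board: 28 mm across, 34 mm tall, 40 g. Point at its centre, 17 mm above its base.
- jar3_center (a point): One of four equal amber glass jars with white caps, standing on the loading board: 28 mm across, 34 mm tall, 40 g. Point at its centre, 17 mm above its base.
- beaker: Bystander, leave alone: glass beaker, 68 mm wide, 90 mm tall. Origin at the centre of its underside.
- amber: Bystander, leave alone: amber reagent bottle, 60 mm wide, 130 mm tall. Origin at the centre of its underside.
- mortar: Bystander, leave alone: white ceramic mortar bowl, 90 mm wide, 50 mm tall. Origin at the centre of its underside.
- dish: Bystander, leave alone: shallow glass dish, 72 mm wide, 18 mm tall. Origin at the centre of its underside.
- tall_jar: Bystander, leave alone: white plastic jar, 52 mm wide, 65 mm tall. Origin at the centre of its underside.
- spatula: Bystander, leave alone: spatula, 170 mm long, lying flat. Origin under it.
- stopper: Bystander, leave alone: black rubber stopper, 40 mm wide, 30 mm tall. Origin at the centre of its underside.
Things that resemble listed ones, but are neither listed nor needed, are in the scene too. Leave any yellow look-alike of the part that bears jar0_center alone.

How it is judged:
On the way, in this order (a step that is already met when the one before it is completed fails the run):
1. the tray is home against the board (within 0.05 rad) (value of joint tray below 0.05 rad), for 0.2 s.
2. the bar stands upright on the bench, let go (angle between bar_grip's own z axis and vertical below 0.1 rad and height (world z) of bar_grip between 0.054 and 0.064 m and contact force between the fingers and bar below 0.1 N and horizontal distance between bar_grip and rest above 0.06 m), for 0.2 s.
At the end, for the whole second after the job is handed in: All four jars stand upright (within 0.12 rad) on the tray's floor between its walls, wholly past its open side (centres at least 12 mm in); the tray is home (angle below 0.05 rad); the bar stands upright (within 0.1 rad) and released on the loading board; everything is at rest (value of joint tray below 0.05 rad and y of jar0_center in the frame of tray_mouth between 0.012 and 0.102 m and x of jar0_center in the frame of tray_mouth between -0.066 and 0.066 m and z of each of jar0_center, jar1_center, jar2_center, jar3_center in the frame of tray_mouth below 0.022 m and angle between each of jar0_center, jar1_center, jar2_center, jar3_center's own z axis and vertical below 0.12 rad and y of jar1_center in the frame of tray_mouth between 0.012 and 0.102 m and x of jar1_center in the frame of tray_mouth between -0.066 and 0.066 m and y of jar2_center in the frame of tray_mouth between 0.012 and 0.102 m and x of jar2_center in the frame of tray_mouth between -0.066 and 0.066 m and y of jar3_center in the frame of tray_mouth between 0.012 and 0.102 m and x of jar3_center in the frame of tray_mouth between -0.066 and 0.066 m and angle between bar_grip's own z axis and vertical below 0.1 rad and z of bar_grip in the frame of board between 0.063 and 0.071 m and y of bar_grip in the frame of board between -0.17 and 0.02 m and x of bar_grip in the frame of board between -0.075 and 0.075 m and contact force between the fingers and bar below 0.1 N and linear speed of each of bar, jar0, jar1, jar2, jar3 below 0.02 m/s); the robot touches nothing.
It fails at once if a jar is tipped over (more than 0.5 rad) (angle between any of jar0_center, jar1_center, jar2_center, jar3_center's own z axis and vertical above 0.5 rad).
It fails at once if the gripper pushes or grips a jar (over 0.5 N) (contact force between any of the fingers, the arm and jar0 above 0.5 N or contact force between any of the fingers, the arm and jar1 above 0.5 N or contact force between any of the fingers, the arm and jar2 above 0.5 N or contact force between any of the fingers, the arm and jar3 above 0.5 N).
It fails at once if a bystander is moved more than 30 mm (distance of any of beaker, amber, mortar, dish, tall_jar, spatula, stopper from where it was at the start of the episode above 0.03 m).
It also fails if it takes over 72 s, if anything falls off the work surface, if the arm or the gripper's body presses on something with over 40 N, if the wrist force passes 120 N, or if a joint passes its speed limit or range.

## Working session

There is one attempt and no reset: what is moved stays moved. The work goes in short steps, Python scripts to look and compute and a tool call to move; the robot and the scene stay as the last step left them, time stands still between calls to the robot, and variables do not carry over. Pictures are saved under pics/ and viewed, about 8 in all and at most 12, crops included, and the job is handed in when it is done.

Besides the shell and the picture viewer there is one more tool, called after "Call:" by a JSON object that holds its "op" and its "data", one argument or row to a line. send_rows: Moves the arm, as the interface text tells. Its arguments: {"type":"object","properties":{"translation":{"type":"array"},"rotation":{"type":"array"},"grip":{"type":"array"},"squeeze":{"type":"number"}},"required":["translation","rotation","grip"]}

```bash
mkdir -p pics; ls; cat > h.py <<'E'
import numpy as np, cv2
from scipy.spatial.transform import Rotation as R
from plant import ctrl, eyes, ticket
def cam(n):
    c=eyes.read_camera(n); c['R']=R.from_quat(c['orientation']).as_matrix(); c['K']=np.array(c['mtx']); c['p']=np.array(c['xyz']); return c
def ray(c,u,v,z):
    d=c['R']@np.linalg.inv(c['K'])@[u,v,1]; return c['p']+d*(z-c['p'][2])/d[2]
def proj(c,P):
    q=(np.atleast_2d(P)-c['p'])@c['R']; q=q@c['K'].T; return q[:,:2]/q[:,2:]
E
python3 - <<'E'
from h import *
for n in('top','scene'):
    c=cam(n); cv2.imwrite(f'pics/{n}0.png',c['image']); print(n,c['p'],c['R'].round(3).tolist(),c['K'].tolist())
print(ctrl.get_state())
E
```

```text
pics
top [0.43187783 0.02046901 1.31730735] [[0.019, -0.995, 0.094], [-1.0, -0.021, -0.016], [0.018, -0.094, -0.995]] [[545.5862701547325, 0.0, 320.392203258958], [0.0, 545.5862701547325, 236.29552026403346], [0.0, 0.0, 1.0]]
scene [ 1.2136327  -0.46912218  0.86555875] [[0.566, 0.573, -0.593], [0.824, -0.386, 0.414], [0.008, -0.723, -0.691]] [[568.8254330698794, 0.0, 316.7388161015636], [0.0, 568.8254330698794, 237.652274630183], [0.0, 0.0, 1.0]]
{'time': 0.1, 'qpos': array([ 1.17802069e+00,  2.87080952e-01,  1.57802273e+00, -1.38240997e-05,
        1.27858269e+00, -1.49997585e-01]), 'dq': array([ 0.00134659, -0.00153878, -0.00562009,  0.00015255, -0.00280713,
       -0.00116528]), 'joint_efforts': array([ 1.85203209e-05, -4.07300663e+01, -2.93697649e+01, -1.81259325e-04,
        3.47806395e-03,  2.93076505e-05]), 'eef_pos': array([0.16201621, 0.65466413, 0.23008717]), 'tcp_rot': array([ 1.21089078e-01,  9.92641093e-01, -1.01032125e-03, -2.74255102e-04]), 'contact_force': array([0.86063115, 0.12879035, 0.04128637]), 'wrist_torque': array([0.02521283, 0.00050495, 0.02968779]), 'opening': 1.0009634331768866}
```

View pics/top0.png

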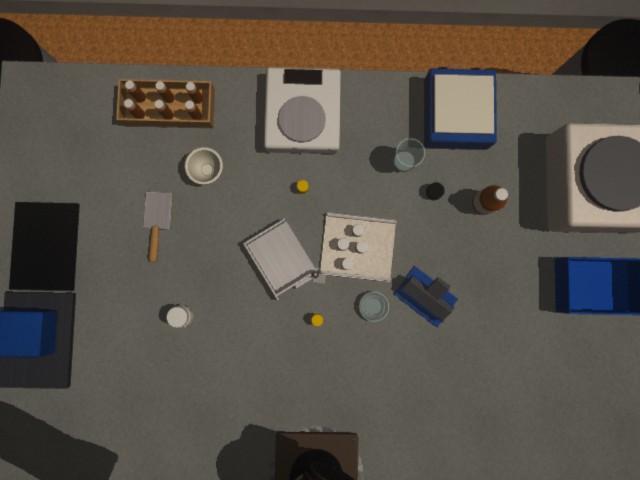

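View pics/scene0.png

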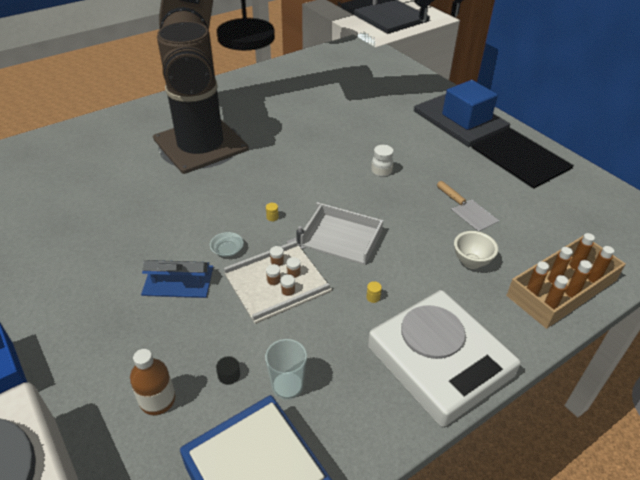

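Top: the tray is at about (280,258) and the board at (358,247), with the pin near (316,273). The bar and rest are at (427,297), and the yellow look-alikes at (303,186) and (317,320). I'll zoom in to get corners.

```bash
python3 - <<'E'
import cv2
i=cv2.imread('pics/top0.png')[205:335,235:465]; cv2.imwrite('pics/t1.png',cv2.resize(i,None,fx=3.4,fy=3.4,interpolation=cv2.INTER_CUBIC))
i=cv2.imread('pics/scene0.png')[200:330,130:400]; cv2.imwrite('pics/s1.png',cv2.resize(i,None,fx=2.9,fy=2.9,interpolation=cv2.INTER_CUBIC))
E
```

```text
(no output)
```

View pics/t1.png

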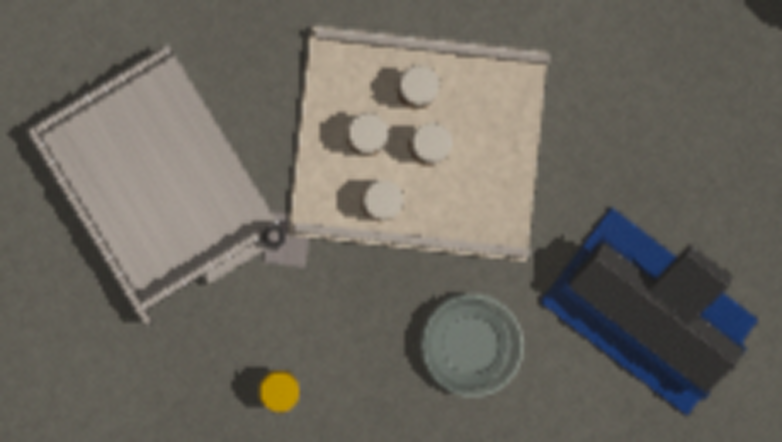

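View pics/s1.png

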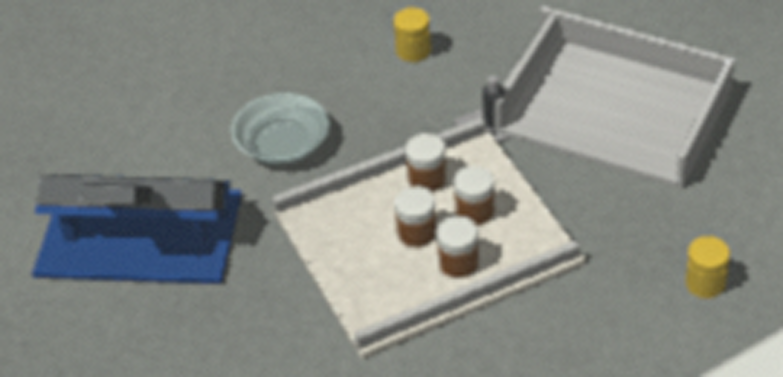

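Readings at 3.4x from the top crop, and 2.9x from the scene crop. I can see the board corners, the tray rim corners, 4 jar caps, the bar in its rest, the dish and the yellow decoys. Next I'll fit the models to these points.

```bash
cat > fit.py <<'E'
from h import *
from scipy.optimize import least_squares
T=lambda l:np.array(l)/3.4+[235,205]
S=lambda l:np.array(l)/2.9+[130,200]
ct,cs=cam('top'),cam('scene')
def rz(a): return R.from_euler('z',a).as_matrix()
def b2w(p,P): return np.array(P)@rz(p[2]).T+[p[0],p[1],0]
# board: rail tops corners (top view), scene bottom corners
BP=[[.075,0,.014],[.075,-.17,.014],[-.075,-.17,.014],[-.075,0,.014]]
BU=T([[312,30],[548,55],[527,258],[290,233]])
SP=[[.075,-.17,.004],[.075,0,.004],[-.075,-.17,.014]]; SU=S([[362,352],[586,260],[275,203]])
f=lambda p:np.r_[(proj(ct,b2w(p,BP))-BU).ravel(),(proj(cs,b2w(p,SP))-SU).ravel()]
b=least_squares(f,[.55,0,0]).x; print('board',b,f(b).round(1))
pin=b2w(b,[-.078,.010,.034]); print('pin',pin,proj(ct,pin))
def t2w(a,P): # tray-axes pts -> world
    return b2w(b,(np.array(P)-[-.078,.008,0])@rz(a).T+[-.078,.010,0])
TP=[[.074,.115,.034],[-.084,.115,.034],[.074,0,.034]]; TU=T([[32,130],[147,318],[169,49]])
SU2=S([[733,60],[545,10],[683,182]])
g=lambda a:np.r_[(proj(ct,t2w(a[0],TP))-TU).ravel(),(proj(cs,t2w(a[0],TP))-SU2).ravel()]
a=least_squares(g,[.5]).x; print('tray',a,g(a).round(1),'corner',t2w(a[0],TP).tolist())
def inb(P): return (P-[b[0],b[1],0])@rz(b[2])
for n,(u,s) in enumerate(zip([[420,84],[368,132],[433,142],[384,199]],[[458,234],[475,184],[414,203],[425,151]])):
    w=ray(ct,*T(u),.042); w2=ray(cs,*S(s),.042); print('jar',n,w.round(3),inb(w)[:2].round(3),inb(w2)[:2].round(3))
# rest: bench corners
RP=[[.0425,.065,0],[.0425,-.065,0],[-.0425,-.065,0],[-.0425,.065,0]]
RU=T([[612,210],[757,321],[690,413],[542,298]]); RS=S([[35,275],[222,282]])
r=lambda p:np.r_[(proj(ct,b2w(p,RP))-RU).ravel(),(proj(cs,b2w(p,[[.0425,-.065,0],[.0425,.065,0]]))-RS).ravel()]
rr=least_squares(r,[.4,-.24,-.6]).x; print('rest',rr,r(rr).round(1))
# bar pose: x,y,z of grip, yaw, 45deg lean ; bar frame origin grip centre
h,w=.006,.018
GP=[[-h,w,.023],[h,w,.023],[h,-w,.023],[-h,-w,.023],[-.010,.06,-.059],[-.010,-.06,-.059],[.010,.06,-.023],[.010,-.06,-.023]]
GU=T([[682,252],[694,246],[732,280],[722,292],[571,283],[706,391],[600,243],[745,350]])
def bw(p,P): return np.array(P)@(rz(p[3])@R.from_euler('y',np.pi/4).as_matrix()).T+p[:3]
k=lambda p:(proj(ct,bw(p,GP))-GU).ravel()
q=least_squares(k,[rr[0],rr[1],.08,rr[2]]).x; print('bar',q,k(q).round(1))
cp=lambda p:np.r_[k(p),(p[2]-.07)*0]
d=rz(rr[2])[:,:2].T@(q[:2]-rr[:2]); print('bar in rest frame',d, 'scene px',proj(cs,bw(q,GP)).round(0).tolist())
E
python3 fit.py
```

```text
board [ 0.53935312 -0.00611235 -0.08586293] [-0.8 -1.8 -0.2 -1.6  0.2  0.7 -0.9  0.6 -0.2  0.9 -0.3 -0.4 -1.6 -1.8]
pin [0.46249805 0.0105399  0.034     ] [[315.1826208  274.69216678]]
tray [0.622327] [-0.6 -2.3 -1.7  1.1  1.7 -2.3  1.   0.4  0.1 -2.2 -0.9 -7.7] corner [[0.5384575795062968, 0.18019587001841542, 0.033999999999999996], [0.40265321947498234, 0.09944207260624968, 0.033999999999999996], [0.5972340776227466, 0.08135092442600299, 0.033999999999999996]]
jar 0 [ 0.57  -0.089  0.042] [ 0.038 -0.08 ] [ 0.043 -0.081]
jar 1 [ 0.536 -0.054  0.042] [ 0.001 -0.048] [ 0.007 -0.049]
jar 2 [ 0.53  -0.099  0.042] [-0.001 -0.093] [ 0.003 -0.094]
jar 3 [ 0.49  -0.065  0.042] [-0.044 -0.063] [-0.038 -0.065]
rest [ 0.41675667 -0.25659899 -0.63689577] [-0.5 -1.  -0.  -0.7 -1.2  0.5 -0.9  1.1 -1.3  0.7 -0.6  0.4]
bar [ 0.43481311 -0.27620397  0.04025946 -0.64764327] [ 0.9  0.8 -1.3 -0.2 -0.1 -0.6  1.6 -1.2 -0.8  1.2 -0.8  0.6  1.5 -0.2
 -1.1 -0.3]Traceback (most recent call last):
  File "fit.py", line 37, in <module>
    d=rz(rr[2])[:,:2].T@(q[:2]-rr[:2]); print('bar in rest frame',d, 'scene px',proj(cs,bw(q,GP)).round(0).tolist())
      ~~~~~~~~~~~~~~~~~^^~~~~~~~~~~~~~
ValueError: matmul: Input operand 1 has a mismatch in its core dimension 0, with gufunc signature (n?,k),(k,m?)->(n?,m?) (size 2 is different from 3)
```

```bash
python3 - <<'E'
s=open('fit.py').read(); i=s.index("cp=lambda")
s=s[:i]+'''
SGP=[[-.01,-.06,-.023],[-.01,.06,-.023],[.01,-.06,-.023],[.01,.06,-.023]]; SGU=S([[42,176],[228,180],[37,209],[220,213]])
k2=lambda p:np.r_[k(p),(proj(cs,bw(p,SGP))-SGU).ravel()]
q=least_squares(k2,q).x; print('bar2',q,k2(q).round(1))
d=rz(rr[2])[:2,:2].T@(q[:2]-rr[:2]); print('in rest',d, bw(q,[[0.01,0,-.059],[0.01,0,-.023]]))
'''
open('fit.py','w').write(s)
E
python3 fit.py | tail -6
```

```text
bar [ 0.43481311 -0.27620397  0.04025946 -0.64764327] [ 0.9  0.8 -1.3 -0.2 -0.1 -0.6  1.6 -1.2 -0.8  1.2 -0.8  0.6  1.5 -0.2
 -1.1 -0.3]
bar2 [ 0.43578208 -0.26914193  0.06373038 -0.6411161 ] [ 0.1  0.2 -2.  -0.9 -0.6 -1.2  1.1 -1.7 -2.2  0.9 -1.2  0.7  0.3 -0.7
 -1.4 -0.5 -0.5  0.2 -4.2  0.8  0.8 -1.1 -1.8 -0.4]
in rest [0.02275472 0.00123061] [[ 0.40801399 -0.24841916  0.01494001]
 [ 0.42841503 -0.26364405  0.04039585]]
```

```bash
cat > plan.py <<'E'
from h import *
B=np.array([.5394,-.0061,-.0859]); PIN=np.array([.4625,.0105])
def rot(yawy,tilt=0):
    """tool pointing down, tool y at world angle yawy; then tilted about tool y by tilt"""
    y=np.array([np.cos(yawy),np.sin(yawy),0]); z=np.array([0,0,-1.]); x=np.cross(y,z)
    return R.from_matrix(np.c_[x,y,z])*R.from_euler('y',tilt)
def tray(a,x,y,z):
    c=rz(B[2]+a)@[x+.078,y-.008]; return np.r_[PIN+c,z]
def rz(a): return np.array([[np.cos(a),-np.sin(a)],[np.sin(a),np.cos(a)]])
def board(x,y,z): return np.r_[B[:2]+rz(B[2])@[x,y],z]
def state():
    s=ctrl.get_state(); return np.array(s['eef_pos']),R.from_quat(s['tcp_rot']),s
def plan(wps,start=None):
    """wps: list of (pos or None, Rot or None, n or None)"""
    p,r,s=state() if start is None else (*start,None)
    print('start',p.round(4),r.as_rotvec().round(3))
    ts,rs=[],[]
    for P,Q,n in wps:
        P=p if P is None else np.array(P); Q=r if Q is None else Q
        t=r.inv().apply(P-p)/.03; w=(r.inv()*Q).as_rotvec()/np.radians(5)
        if n is None: n=max(1,int(np.ceil(max(abs(t).max(),abs(w).max(),np.linalg.norm(P-p)/.058)-1e-3)))
        for i in range(n):
            k=n-i; ww=((r.inv()*Q).as_rotvec()/np.radians(5)/k).round(2); tt=(r.inv().apply(P-p)/.03/k).round(2)
            p=p+r.apply(tt*.03); r=r*R.from_rotvec(ww*np.radians(5)); ts.append(tt.tolist()); rs.append(ww.tolist())
    for i in range(0,len(ts),5): print('T',ts[i:i+5],'\nR',rs[i:i+5])
    print('end',p.round(4)); return p,r
E
python3 - <<'E'
from plan import *
a=.61
for aa in(.6,.45,.3,.15,0): print(tray(aa,.06,.115,.015))
s0=tray(a,.06,.158,.10)
e=plan([(s0,None,None),([s0[0],s0[1],.018],None,None)])
E
```

```text
[0.53004412 0.17153041 0.015     ]
[0.55334976 0.15962854 0.015     ]
[0.5746151  0.14437757 0.015     ]
[0.59336259 0.12612    0.015     ]
[0.60917118 0.10526585 0.015     ]
start [0.1622 0.655  0.2309] [-3.800e-01 -3.118e+00  1.000e-03]
T [[-0.98, -0.78, 0.29], [-0.98, -0.78, 0.29], [-0.98, -0.78, 0.29], [-0.98, -0.78, 0.29], [-0.98, -0.78, 0.29]] 
R [[0.0, 0.0, 0.0], [0.0, 0.0, 0.0], [0.0, 0.0, 0.0], [0.0, 0.0, 0.0], [0.0, 0.0, 0.0]]
T [[-0.98, -0.78, 0.29], [-0.98, -0.77, 0.29], [-0.98, -0.78, 0.29], [-0.98, -0.77, 0.29], [-0.98, -0.78, 0.29]] 
R [[0.0, 0.0, 0.0], [0.0, 0.0, 0.0], [0.0, 0.0, 0.0], [0.0, 0.0, 0.0], [0.0, 0.0, 0.0]]
T [[-0.99, -0.77, 0.29], [-0.98, -0.78, 0.29], [-0.99, -0.77, 0.3], [-0.98, -0.78, 0.29], [-0.99, -0.77, 0.3]] 
R [[0.0, 0.0, 0.0], [0.0, 0.0, 0.0], [0.0, 0.0, 0.0], [0.0, 0.0, 0.0], [0.0, 0.0, 0.0]]
T [[0.0, 0.0, 0.91], [0.0, 0.0, 0.91], [0.0, 0.0, 0.91]] 
R [[0.0, 0.0, 0.0], [0.0, 0.0, 0.0], [0.0, 0.0, 0.0]]
end [0.507  0.2094 0.0181]
```

Call:
{"op": "send_rows", "data": {
  "translation": [
    [-0.98,-0.78,0.29],
    [-0.98,-0.78,0.29],
    [-0.98,-0.78,0.29],
    [-0.98,-0.78,0.29],
    [-0.98,-0.78,0.29]
  ],
  "rotation": [
    [0,0,0],
    [0,0,0],
    [0,0,0],
    [0,0,0],
    [0,0,0]
  ],
  "grip": [0,0,0,0,0]
}}

```text
time: 0.92
eef_pos: [0.2774, 0.5053, 0.1876]
tcp_rot: [0.121, 0.993, 0.0, 0.0]
contact_force: [0.6, -0.2, -0.0]
opening: -0.001
```

Call:
{"op": "send_rows", "data": {
  "translation": [
    [-0.98,-0.78,0.29],
    [-0.98,-0.77,0.29],
    [-0.98,-0.78,0.29],
    [-0.98,-0.77,0.29],
    [-0.98,-0.78,0.29]
  ],
  "rotation": [
    [0,0,0],
    [0,0,0],
    [0,0,0],
    [0,0,0],
    [0,0,0]
  ],
  "grip": [0,0,0,0,0]
}}

```text
time: 1.55
eef_pos: [0.3922, 0.357, 0.1443]
tcp_rot: [0.121, 0.993, 0.0, 0.0]
contact_force: [0.6, -0.0, 0.0]
opening: 0.003
```

Call:
{"op": "send_rows", "data": {
  "translation": [
    [-0.98,-0.78,0.29],
    [-0.98,-0.77,0.29],
    [-0.98,-0.78,0.29],
    [-0.98,-0.77,0.29],
    [-0.98,-0.78,0.29]
  ],
  "rotation": [
    [0,0,0],
    [0,0,0],
    [0,0,0],
    [0,0,0],
    [0,0,0]
  ],
  "grip": [0,0,0,0,0]
}}

```text
time: 2.17
eef_pos: [0.507, 0.2086, 0.1007]
tcp_rot: [0.121, 0.993, 0.0, 0.0]
contact_force: [0.2, 0.1, -0.1]
opening: -0.003
```

Call:
{"op": "send_rows", "data": {
  "translation": [
    [0,0,0.9],
    [0,0,0.9],
    [0,0,0.9],
    [0,0,0]
  ],
  "rotation": [
    [0,0,0],
    [0,0,0],
    [0,0,0],
    [0,0,0]
  ],
  "grip": [0,0,0,0]
}}

```text
time: 2.68
eef_pos: [0.5042, 0.2091, 0.0176]
tcp_rot: [0.121, 0.993, -0.001, -0.003]
contact_force: [-0.1, 0.0, 0.1]
opening: 0.001
```

```bash
python3 - <<'E'
from plan import *
plan([(tray(a,.06,.132,.018),None,2) for a in(.6,.5,.4,.3,.2,.1,.04)])
E
```

```text
start [0.5042 0.2091 0.0176] [-3.800e-01 -3.113e+00  3.000e-03]
T [[-0.37, -0.3, -0.01], [-0.38, -0.3, -0.0], [-0.31, -0.04, -0.0], [-0.3, -0.04, -0.01], [-0.3, -0.07, 0.0]] 
R [[0.0, 0.0, 0.0], [0.0, 0.0, 0.0], [0.0, 0.0, 0.0], [0.0, 0.0, 0.0], [0.0, 0.0, 0.0]]
T [[-0.3, -0.07, 0.0], [-0.29, -0.1, -0.0], [-0.3, -0.1, -0.0], [-0.28, -0.13, -0.0], [-0.28, -0.13, -0.0]] 
R [[0.0, 0.0, 0.0], [0.0, 0.0, 0.0], [0.0, 0.0, 0.0], [0.0, 0.0, 0.0], [0.0, 0.0, 0.0]]
T [[-0.27, -0.16, -0.0], [-0.26, -0.15, -0.01], [-0.15, -0.11, 0.0], [-0.16, -0.11, 0.0]] 
R [[0.0, 0.0, 0.0], [0.0, 0.0, 0.0], [0.0, 0.0, 0.0], [0.0, 0.0, 0.0]]
end [0.6062 0.1279 0.0181]
```

Call:
{"op": "send_rows", "data": {
  "translation": [
    [-0.37,-0.3,0],
    [-0.38,-0.3,0],
    [-0.31,-0.04,0],
    [-0.3,-0.04,0],
    [-0.3,-0.07,0]
  ],
  "rotation": [
    [0,0,0],
    [0,0,0],
    [0,0,0],
    [0,0,0],
    [0,0,0]
  ],
  "grip": [0,0,0,0,0]
}}

```text
time: 3.3
eef_pos: [0.5498, 0.1755, 0.0202]
tcp_rot: [0.121, 0.993, -0.0, 0.0]
contact_force: [-1.5, 1.9, 1.6]
opening: -0.0
```

Call:
{"op": "send_rows", "data": {
  "translation": [
    [-0.3,-0.07,0],
    [-0.29,-0.1,0],
    [-0.3,-0.1,0],
    [-0.28,-0.13,0],
    [-0.28,-0.13,0]
  ],
  "rotation": [
    [0,0,0],
    [0,0,0],
    [0,0,0],
    [0,0,0],
    [0,0,0]
  ],
  "grip": [0,0,0,0,0]
}}

```text
time: 3.92
eef_pos: [0.5878, 0.1495, 0.0196]
tcp_rot: [0.121, 0.993, -0.0, -0.0]
contact_force: [-1.1, 1.2, 1.1]
opening: 0.002
```

Call:
{"op": "send_rows", "data": {
  "translation": [
    [-0.27,-0.16,0],
    [-0.26,-0.15,0],
    [-0.15,-0.11,0],
    [-0.16,-0.11,0]
  ],
  "rotation": [
    [0,0,0],
    [0,0,0],
    [0,0,0],
    [0,0,0]
  ],
  "grip": [0,0,0,0]
}}

```text
time: 4.42
eef_pos: [0.6084, 0.1282, 0.0198]
tcp_rot: [0.121, 0.993, -0.0, -0.0]
contact_force: [-1.8, 1.6, 1.3]
opening: -0.006
```

Pushing steadily at about 2 N. Now the last few millimetres, watching the force.

Call:
{"op": "send_rows", "data": {
  "translation": [
    [-0.06,-0.1,0],
    [-0.05,-0.1,0],
    [0,-0.08,0]
  ],
  "rotation": [
    [0,0,0],
    [0,0,0],
    [0,0,0]
  ],
  "grip": [0,0,0]
}}

```text
time: 4.8
eef_pos: [0.6112, 0.12, 0.0206]
tcp_rot: [0.121, 0.993, 0.001, 0.002]
contact_force: [2.6, 4.5, -0.7]
opening: 0.002
```

Call:
{"op": "send_rows", "data": {
  "translation": [
    [0,-0.06,0],
    [0,-0.06,0]
  ],
  "rotation": [
    [0,0,0],
    [0,0,0]
  ],
  "grip": [0,0]
}}

```text
time: 5.05
eef_pos: [0.6111, 0.1189, 0.0208]
tcp_rot: [0.122, 0.993, 0.004, 0.004]
contact_force: [6.0, 15.0, -4.1]
opening: -0.0
```

```bash
python3 - <<'E'
from plan import *
p,r,_=state()
q=rot(.93)
plan([(p+[-.003,.03,0],None,None),(p+[-.003,.03,.16],None,None),([.4415,-.2734,.16],q,None),([.4415,-.2734,.10],q,None)])
E
```

```text
start [0.6111 0.1189 0.0208] [0.383 3.111 0.011]
T [[0.34, 0.95, 0.01], [-0.01, 0.01, -0.89], [-0.0, 0.01, -0.89], [-0.01, 0.0, -0.89], [-0.0, 0.01, -0.89]] 
R [[0.0, 0.0, 0.0], [0.0, 0.0, 0.0], [0.0, 0.0, 0.0], [0.0, 0.0, 0.0], [0.0, 0.0, 0.0]]
T [[-0.01, 0.0, -0.89], [-0.0, 0.01, -0.89], [0.12, -0.94, 0.04], [0.1, -0.94, 0.04], [0.08, -0.94, 0.04]] 
R [[0.0, 0.0, 0.0], [0.0, 0.0, 0.0], [0.01, 0.0, 0.28], [0.01, 0.0, 0.28], [0.01, 0.0, 0.28]]
T [[0.05, -0.94, 0.04], [0.03, -0.95, 0.04], [0.01, -0.95, 0.04], [-0.02, -0.95, 0.04], [-0.04, -0.94, 0.04]] 
R [[0.01, 0.0, 0.28], [0.01, 0.0, 0.28], [0.01, 0.01, 0.29], [0.0, 0.0, 0.28], [0.01, 0.01, 0.29]]
T [[-0.06, -0.94, 0.04], [-0.08, -0.94, 0.04], [-0.11, -0.94, 0.04], [-0.13, -0.94, 0.04], [-0.16, -0.93, 0.04]] 
R [[0.0, 0.0, 0.28], [0.01, 0.01, 0.29], [0.0, 0.0, 0.28], [0.01, 0.01, 0.29], [0.0, 0.0, 0.28]]
T [[-0.18, -0.93, 0.04], [-0.2, -0.93, 0.04], [-0.22, -0.92, 0.04], [-0.0, 0.0, 0.67], [-0.0, 0.0, 0.67]] 
R [[0.01, 0.01, 0.29], [0.0, 0.0, 0.28], [0.01, 0.01, 0.29], [-0.0, -0.0, -0.0], [-0.0, -0.0, -0.0]]
T [[-0.0, 0.0, 0.66]] 
R [[-0.0, -0.0, -0.0]]
end [ 0.4413 -0.2734  0.1001]
```

Call:
{"op": "send_rows", "data": {
  "translation": [
    [0.34,0.95,0],
    [0,0,-0.89],
    [0,0,-0.89],
    [0,0,-0.89],
    [0,0,-0.89]
  ],
  "rotation": [
    [0,0,0],
    [0,0,0],
    [0,0,0],
    [0,0,0],
    [0,0,0]
  ],
  "grip": [0,0,0,0,0]
}}

```text
time: 5.68
eef_pos: [0.6053, 0.1454, 0.1276]
tcp_rot: [0.121, 0.993, -0.001, -0.0]
contact_force: [0.5, -0.8, 0.3]
opening: -0.001
```

Call:
{"op": "send_rows", "data": {
  "translation": [
    [0,0,-0.89],
    [0,0,-0.89],
    [0.12,-0.94,0.04],
    [0.1,-0.94,0.04],
    [0.08,-0.94,0.04]
  ],
  "rotation": [
    [0,0,0],
    [0,0,0],
    [0,0,0.28],
    [0,0,0.28],
    [0,0,0.28]
  ],
  "grip": [0,0,40,60,65]
}}

```text
time: 6.3
eef_pos: [0.5738, 0.0655, 0.1766]
tcp_rot: [0.158, 0.988, -0.001, 0.0]
contact_force: [0.1, 0.3, 0.8]
opening: 0.636
```

Call:
{"op": "send_rows", "data": {
  "translation": [
    [0.05,-0.94,0.04],
    [0.03,-0.95,0.04],
    [0.01,-0.95,0.04],
    [-0.02,-0.95,0.04],
    [-0.04,-0.94,0.04]
  ],
  "rotation": [
    [0,0,0.28],
    [0,0,0.28],
    [0,0,0.29],
    [0,0,0.28],
    [0,0,0.29]
  ],
  "grip": [65,65,65,65,65]
}}

```text
time: 6.92
eef_pos: [0.522, -0.0669, 0.1706]
tcp_rot: [0.218, 0.976, -0.001, -0.0]
contact_force: [-0.2, 1.0, 0.8]
opening: 0.759
```

Call:
{"op": "send_rows", "data": {
  "translation": [
    [-0.06,-0.94,0.04],
    [-0.08,-0.94,0.04],
    [-0.11,-0.94,0.04],
    [-0.13,-0.94,0.04],
    [-0.16,-0.93,0.04]
  ],
  "rotation": [
    [0,0,0.28],
    [0,0,0.29],
    [0,0,0.28],
    [0,0,0.29],
    [0,0,0.28]
  ],
  "grip": [65,65,65,65,65]
}}

```text
time: 7.55
eef_pos: [0.47, -0.1986, 0.1646]
tcp_rot: [0.279, 0.96, -0.001, -0.0]
contact_force: [0.6, 0.1, 0.9]
opening: 0.761
```

Call:
{"op": "send_rows", "data": {
  "translation": [
    [-0.18,-0.93,0.04],
    [-0.2,-0.93,0.04],
    [-0.22,-0.92,0.04],
    [0,0,0]
  ],
  "rotation": [
    [0,0,0.29],
    [0,0,0.28],
    [0,0,0.29],
    [0,0,0]
  ],
  "grip": [65,65,65,65]
}}

```text
time: 8.05
eef_pos: [0.4386, -0.2782, 0.161]
tcp_rot: [0.315, 0.949, -0.001, -0.0]
contact_force: [1.0, 0.8, -0.4]
opening: 0.759
```

```bash
python3 - <<'E'
from plan import *
a=cam('top')['image'][190:340,225:475]; b=cam('scene')['image'][190:340,130:380]
i=np.vstack([a,b]); cv2.imwrite('pics/v5.png',cv2.resize(i,None,fx=2,fy=2,interpolation=cv2.INTER_CUBIC))
p,r,s=state(); print(p,s['opening'],s['qpos'])
q=rot(.93)
plan([([.4415,-.2734,.05],q,None)])
E
```

```text
[ 0.43925618 -0.27656879  0.16083971] 0.7598004531302632 [-7.57405893e-01  1.29829091e-02  2.01881406e+00 -3.33863571e-04
  1.11034449e+00 -1.68878940e+00]
start [ 0.4393 -0.2766  0.1608] [-0.987 -2.982  0.   ]
T [[0.0, 0.03, 0.92], [0.0, 0.03, 0.92], [0.0, 0.04, 0.93], [0.0, 0.03, 0.92]] 
R [[-0.0, -0.0, 0.0], [-0.0, -0.0, 0.01], [-0.0, -0.0, 0.0], [-0.0, -0.01, 0.01]]
end [ 0.4415 -0.2734  0.0501]
```

View pics/v5.png

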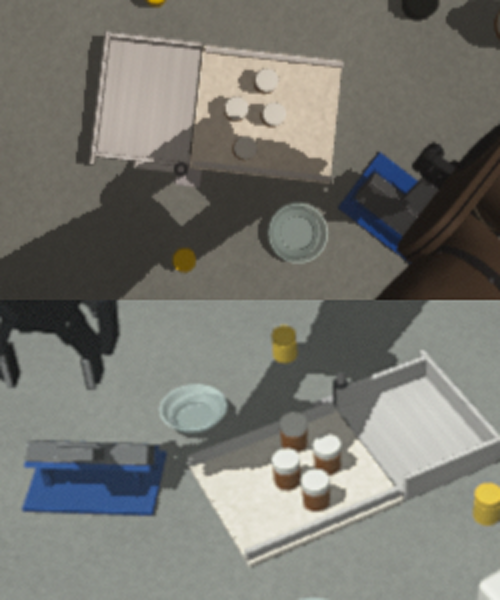

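Tray is home, with its open side flush against the board at (200,45)–(180,165). The jars are untouched and the open fingers are above the bar. Descending.

Call:
{"op": "send_rows", "data": {
  "translation": [
    [0,0.03,0.92],
    [0,0.03,0.92],
    [0,0.04,0.93],
    [0,0.03,0.92],
    [0,0,0]
  ],
  "rotation": [
    [0,0,0],
    [0,0,0],
    [0,0,0],
    [0,0,0],
    [0,0,0]
  ],
  "grip": [65,65,65,65,65]
}}

```text
time: 8.78
eef_pos: [0.4406, -0.2711, 0.0479]
tcp_rot: [0.313, 0.95, 0.001, -0.003]
contact_force: [-0.6, -0.9, -0.4]
opening: 0.761
```

```bash
python3 - <<'E'
from plan import *
c=cam('scene');p,r,s=state()
g=proj(c,p); print(p,g)
u,v=g[0].astype(int); i=c['image'][v-80:v+70,u-100:u+100]; cv2.imwrite('pics/v6.png',cv2.resize(i,None,fx=3.5,fy=3.5,interpolation=cv2.INTER_CUBIC))
E
```

```text
[ 0.44170054 -0.27230245  0.0496356 ] [[171.70143756 274.78941181]]
```

View pics/v6.png

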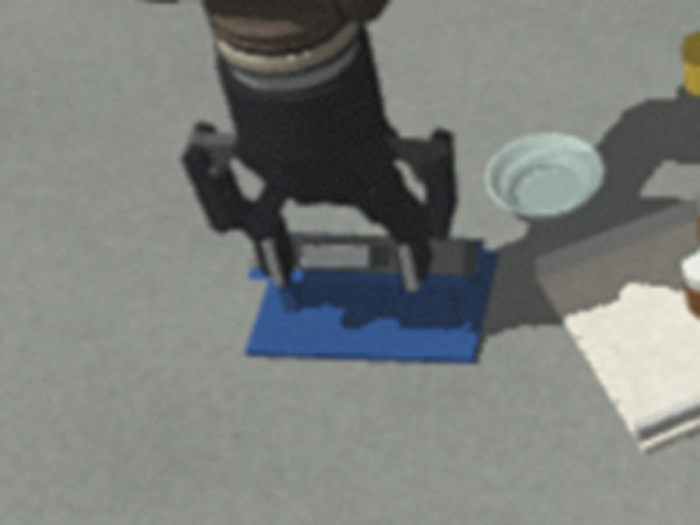

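The grip, the light patch at (335,257), sits between the fingers at x 270 and 410. Closing on it.

Call:
{"op": "send_rows", "data": {
  "translation": [
    [0,0,0],
    [0,0,0],
    [0,0,0],
    [0,0,0],
    [0,0,0]
  ],
  "rotation": [
    [0,0,0],
    [0,0,0],
    [0,0,0],
    [0,0,0],
    [0,0,0]
  ],
  "grip": [30,20,20,20,20],
  "squeeze": 80
}}

```text
time: 9.45
eef_pos: [0.443, -0.2742, 0.052]
tcp_rot: [0.314, 0.949, -0.0, 0.001]
contact_force: [-0.1, 2.6, 6.6]
opening: 0.408
```

Call:
{"op": "send_rows", "data": {
  "translation": [
    [0,0,-0.4],
    [0,0,-0.6],
    [0,0,-0.9],
    [0,0,-0.9],
    [0,0,-0.6]
  ],
  "rotation": [
    [0,0,0],
    [0,0,0],
    [0,0,0],
    [0,0,0],
    [0,0,0]
  ],
  "grip": [20,20,20,20,20]
}}

```text
time: 10.07
eef_pos: [0.4423, -0.274, 0.1544]
tcp_rot: [0.314, 0.949, -0.001, 0.001]
contact_force: [1.1, -0.2, -1.7]
opening: 0.405
```

```bash
cat >> plan.py <<'E'
OFF=np.array([.0088,0,-.0117])  # bar grip centre in tool frame (vertical grasp)
E
python3 - <<'E'
from plan import *
c=cam('top'); print('amber',ray(c,485,205,.02),'stopper',ray(c,435,192,.01))
Q=rot(.93,-np.pi/4)
tgt=np.array([.507,-.325,.0])
P=lambda z: tgt+[0,0,z]-Q.apply(OFF)
print(P(.059))
plan([(P(.12),Q,None)])
E
```

```text
amber [ 0.63878451 -0.39616962  0.02      ] stopper [ 0.66967301 -0.27728033  0.01      ]
[ 0.51862003 -0.33366602  0.05694939]
start [ 0.4433 -0.2748  0.1566] [ 0.985  2.977 -0.004]
T [[-0.35, -0.01, 0.15], [-0.34, -0.01, 0.17], [-0.32, -0.01, 0.2], [-0.3, -0.01, 0.23], [-0.28, -0.01, 0.26]] 
R [[0.0, -0.99, 0.0], [0.0, -0.99, 0.0], [0.0, -0.99, 0.0], [0.0, -0.99, 0.0], [0.0, -0.99, 0.0]]
T [[-0.26, -0.01, 0.28], [-0.24, -0.01, 0.3], [-0.21, -0.0, 0.32], [-0.18, -0.01, 0.35]] 
R [[0.0, -1.0, 0.01], [0.0, -0.99, 0.0], [0.0, -1.0, 0.01], [0.0, -0.99, 0.0]]
end [ 0.5186 -0.3338  0.1179]
```

Call:
{"op": "send_rows", "data": {
  "translation": [
    [-0.35,0,0.15],
    [-0.34,0,0.17],
    [-0.32,0,0.2],
    [-0.3,0,0.23],
    [-0.28,0,0.26]
  ],
  "rotation": [
    [0,-0.99,0],
    [0,-0.99,0],
    [0,-0.99,0],
    [0,-0.99,0],
    [0,-0.99,0]
  ],
  "grip": [20,20,20,20,20]
}}

```text
time: 10.75
eef_pos: [0.4838, -0.3046, 0.1296]
tcp_rot: [0.307, 0.927, -0.067, 0.204]
contact_force: [-0.2, 1.1, -2.0]
opening: 0.41
```

Call:
{"op": "send_rows", "data": {
  "translation": [
    [-0.26,0,0.28],
    [-0.24,0,0.3],
    [-0.21,0,0.32],
    [-0.18,0,0.35],
    [0,0,0]
  ],
  "rotation": [
    [0,-1,0],
    [0,-0.99,0],
    [0,-1,0],
    [0,-0.99,0],
    [0,0,0]
  ],
  "grip": [20,20,20,20,20]
}}

```text
time: 11.38
eef_pos: [0.5074, -0.3353, 0.1304]
tcp_rot: [0.29, 0.888, -0.1, 0.342]
contact_force: [1.2, 0.2, -2.5]
opening: 0.406
```

```bash
python3 - <<'E'
from plan import *
c=cam('scene');p,r,s=state()
g=proj(c,p); print(p,r.as_matrix().round(3),g,s['opening'],s['contact_force'])
b=p+r.apply(OFF); y=np.array([np.cos(.93),np.sin(.93),0])
for dz in(0,-.059): print(proj(c,[b+y*.06+[0,0,dz],b-y*.06+[0,0,dz]]))
u,v=g[0].astype(int); u0=max(u-100,0); i=c['image'][v-80:v+70,u0:u0+200]; print(u0,v-80); cv2.imwrite('pics/v7.png',cv2.resize(i,None,fx=3.5,fy=3.5,interpolation=cv2.INTER_CUBIC))
E
```

```text
[ 0.50755866 -0.33499684  0.13041612] [[-0.599  0.582  0.55 ]
 [ 0.446  0.813 -0.375]
 [-0.666  0.021 -0.746]] [[145.88949842 281.394717  ]] 0.40768145758918606 [ 0.25409046 -0.79165792 -2.48431161]
[[181.72652706 275.31180885]
 [113.32493926 272.96694107]]
[[186.81400024 297.38869055]
 [121.09861145 295.07797257]]
45 201
```

View pics/v7.png

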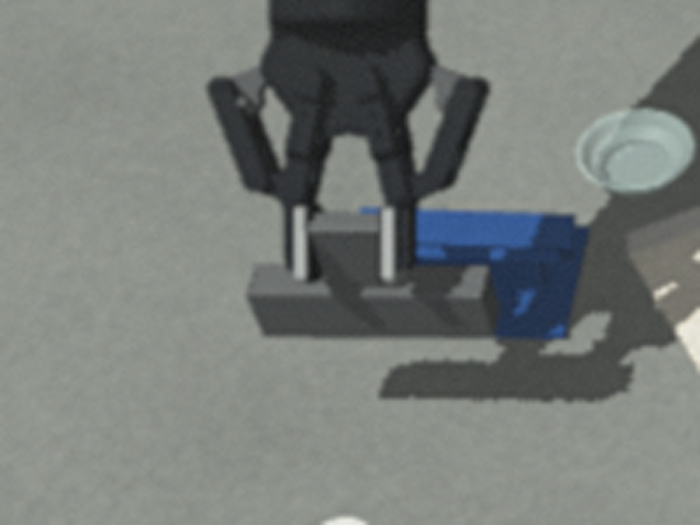

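```bash
python3 - <<'E'
from plan import *
p,r,s=state(); print(s['qpos'].round(3))
Q=rot(.93,-np.pi/4)
tgt=np.array([.507,-.325,.0])
P=lambda z: tgt+[0,0,z]-Q.apply(OFF)
plan([(P(.110),Q,3),(P(.068),Q,3)])
E
```

```text
[-0.808 -0.022  2.251  0.628  0.238 -2.312]
start [ 0.5076 -0.335   0.1304] [ 0.752  2.31  -0.259]
T [[0.1, 0.08, 0.25], [0.1, 0.08, 0.24], [0.11, 0.08, 0.25], [0.33, 0.0, 0.33], [0.33, 0.0, 0.33]] 
R [[0.11, -0.22, -0.0], [0.11, -0.22, -0.0], [0.11, -0.21, -0.0], [-0.0, -0.0, -0.0], [-0.0, -0.0, -0.0]]
T [[0.33, 0.0, 0.33]] 
R [[-0.0, -0.0, -0.0]]
end [ 0.5187 -0.3338  0.0659]
```

```bash
python3 - <<'E'
from plan import *
Q=rot(.93,-np.pi/4)
tgt=np.array([.547,-.355,.0])
P=lambda z: tgt+[0,0,z]-Q.apply(OFF)
plan([(P(.125),Q,4)])
E
```

```text
start [ 0.5076 -0.335   0.1304] [ 0.752  2.31  -0.259]
T [[-0.32, 0.05, 0.37], [-0.31, 0.06, 0.37], [-0.31, 0.06, 0.38], [-0.31, 0.05, 0.39]] 
R [[0.08, -0.16, -0.0], [0.08, -0.16, -0.0], [0.08, -0.17, -0.0], [0.09, -0.16, -0.0]]
end [ 0.5587 -0.3639  0.1229]
```

Call:
{"op": "send_rows", "data": {
  "translation": [
    [-0.32,0.05,0.37],
    [-0.31,0.06,0.37],
    [-0.31,0.06,0.38],
    [-0.31,0.05,0.39],
    [0,0,0]
  ],
  "rotation": [
    [0.08,-0.16,0],
    [0.08,-0.16,0],
    [0.08,-0.17,0],
    [0.09,-0.16,0],
    [0,0,0]
  ],
  "grip": [20,20,20,20,20]
}}

```text
time: 12.05
eef_pos: [0.5521, -0.3729, 0.1448]
tcp_rot: [0.287, 0.884, -0.103, 0.354]
contact_force: [-0.2, -0.1, -2.5]
opening: 0.409
```

```bash
python3 - <<'E'
from plan import *
p,r,s=state(); print(s['qpos'].round(3))
Q=rot(.93,-np.pi/4)
tgt=np.array([.547,-.355,.0])
P=lambda z: tgt+[0,0,z]-Q.apply(OFF)
plan([(P(.110),Q,2),(P(.070),Q,3)])
E
```

```text
[-0.798  0.081  2.123  0.625  0.237 -2.299]
start [ 0.5521 -0.3729  0.1448] [ 0.742  2.287 -0.265]
T [[0.42, 0.18, 0.45], [0.43, 0.18, 0.44], [0.32, -0.0, 0.31], [0.31, -0.0, 0.32], [0.32, -0.0, 0.31]] 
R [[0.18, -0.18, 0.0], [0.17, -0.18, 0.01], [0.0, -0.0, -0.0], [0.0, -0.0, -0.0], [0.0, -0.0, -0.0]]
end [ 0.5585 -0.3635  0.068 ]
```

```bash
python3 - <<'E'
from plan import *
Q=rot(.79,-np.radians(42))
tgt=np.array([.560,-.360,.0])
P=lambda z: tgt+[0,0,z]-Q.apply(OFF)
plan([(P(.105),Q,4)])
E
```

```text
start [ 0.5521 -0.3729  0.1448] [ 0.742  2.287 -0.265]
T [[0.16, 0.1, 0.34], [0.17, 0.1, 0.33], [0.17, 0.11, 0.33], [0.17, 0.12, 0.33]] 
R [[0.36, 0.05, 0.3], [0.36, 0.06, 0.3], [0.36, 0.05, 0.3], [0.36, 0.06, 0.3]]
end [ 0.5702 -0.3701  0.102 ]
```

Call:
{"op": "send_rows", "data": {
  "translation": [
    [0.16,0.1,0.34],
    [0.17,0.1,0.33],
    [0.17,0.11,0.33],
    [0.17,0.12,0.33],
    [0,0,0]
  ],
  "rotation": [
    [0.36,0.05,0.3],
    [0.36,0.06,0.3],
    [0.36,0.05,0.3],
    [0.36,0.06,0.3],
    [0,0,0]
  ],
  "grip": [20,20,20,20,20]
}}

```text
time: 12.68
eef_pos: [0.5668, -0.3717, 0.1228]
tcp_rot: [0.355, 0.872, -0.124, 0.313]
contact_force: [-1.0, -0.3, -2.6]
opening: 0.407
```

```bash
python3 - <<'E'
from plan import *
p,r,s=state(); print(s['qpos'].round(3)); z=r.as_matrix()[:,2]; print('tilt',np.degrees(np.arccos(-z[2])),'az',np.arctan2(z[1],z[0]),'y',r.as_matrix()[:,1], 'bar',p+r.apply(OFF))
Q=rot(.79,-np.radians(42))
tgt=np.array([.560,-.360,.0])
P=lambda z: tgt+[0,0,z]-Q.apply(OFF)
plan([(P(.070),Q,3)])
E
```

```text
[-0.719  0.158  2.061 -0.12   0.238 -1.411]
tilt 39.32673572960501 az -0.7639834341215503 y [0.69650792 0.71752904 0.00536593] bar [ 0.55660119 -0.36178727  0.1262674 ]
start [ 0.5668 -0.3717  0.1228] [ 0.936  2.301 -0.327]
T [[0.38, 0.04, 0.49], [0.39, 0.03, 0.48], [0.39, 0.04, 0.47]] 
R [[0.04, -0.18, 0.02], [0.04, -0.18, 0.01], [0.04, -0.18, 0.02]]
end [ 0.5702 -0.3701  0.0673]
```

The wrist limit q5 ≥ 0.24 stops the 45° outward tilt this low and near. I'll return the bar to its rest by the same path, regrasp with the tool tilted inward, and then stand it up.

```bash
python3 - <<'E'
from plan import *
p,r,s=state(); V=R.from_quat([.314,.949,0,.001])
plan([(p+[-.02,.02,.035],None,2),([.4430,-.2745,.156],V,None)])
E
```

```text
start [ 0.5668 -0.3717  0.1228] [ 0.936  2.301 -0.327]
T [[-0.01, 0.01, -0.75], [-0.0, 0.01, -0.75], [0.42, -0.07, -0.33], [0.45, -0.06, -0.3], [0.47, -0.05, -0.26]] 
R [[0.0, 0.0, 0.0], [0.0, 0.0, 0.0], [-0.06, 0.98, -0.18], [-0.06, 0.98, -0.18], [-0.06, 0.98, -0.18]]
T [[0.49, -0.05, -0.22], [0.51, -0.04, -0.17], [0.52, -0.03, -0.13], [0.53, -0.01, -0.09], [0.54, -0.01, -0.04]] 
R [[-0.06, 0.98, -0.18], [-0.06, 0.98, -0.19], [-0.05, 0.98, -0.18], [-0.06, 0.98, -0.19], [-0.05, 0.98, -0.18]]
end [ 0.4429 -0.2744  0.1561]
```

Call:
{"op": "send_rows", "data": {
  "translation": [
    [0,0,-0.75],
    [0,0,-0.75],
    [0.42,-0.07,-0.33],
    [0.45,-0.06,-0.3],
    [0.47,-0.05,-0.26]
  ],
  "rotation": [
    [0,0,0],
    [0,0,0],
    [-0.06,0.98,-0.18],
    [-0.06,0.98,-0.18],
    [-0.06,0.98,-0.18]
  ],
  "grip": [20,20,20,20,20]
}}

```text
time: 13.3
eef_pos: [0.507, -0.323, 0.1585]
tcp_rot: [0.345, 0.914, -0.077, 0.199]
contact_force: [-0.2, -0.7, -2.6]
opening: 0.409
```

Call:
{"op": "send_rows", "data": {
  "translation": [
    [0.49,-0.05,-0.22],
    [0.51,-0.04,-0.17],
    [0.52,-0.03,-0.13],
    [0.53,0,-0.09],
    [0.54,0,-0.04]
  ],
  "rotation": [
    [-0.06,0.98,-0.18],
    [-0.06,0.98,-0.19],
    [-0.05,0.98,-0.18],
    [-0.06,0.98,-0.19],
    [-0.05,0.98,-0.18]
  ],
  "grip": [20,20,20,20,20]
}}

```text
time: 13.92
eef_pos: [0.443, -0.2745, 0.1573]
tcp_rot: [0.314, 0.949, 0.001, 0.003]
contact_force: [0.2, -0.5, -1.5]
opening: 0.41
```

```bash
python3 - <<'E'
from plan import *
p,r,s=state(); print(s['qpos'].round(3)); V=R.from_quat([.314,.949,0,.001])
plan([([.4430,-.2745,.10],V,2),([.4430,-.2745,.056],V,3)])
E
```

```text
[-0.752  0.019  2.019  0.005  1.099 -1.686]
start [ 0.443  -0.2745  0.1573] [0.984 2.978 0.004]
T [[0.0, -0.0, 0.96], [0.01, -0.01, 0.95], [0.0, 0.0, 0.49], [0.0, 0.0, 0.49], [0.0, 0.0, 0.49]] 
R [[0.02, 0.01, 0.0], [0.02, 0.01, 0.01], [-0.0, 0.0, -0.0], [-0.0, 0.0, -0.0], [-0.0, 0.0, -0.0]]
end [ 0.443  -0.2746  0.0559]
```

Call:
{"op": "send_rows", "data": {
  "translation": [
    [0,0,0.95],
    [0,0,0.95],
    [0,0,0.49],
    [0,0,0.49],
    [0,0,0.45]
  ],
  "rotation": [
    [0,0,0],
    [0,0,0],
    [0,0,0],
    [0,0,0],
    [0,0,0]
  ],
  "grip": [20,20,20,20,20]
}}

```text
time: 14.55
eef_pos: [0.4438, -0.2756, 0.0568]
tcp_rot: [0.315, 0.949, -0.0, 0.003]
contact_force: [1.0, -0.1, -2.3]
opening: 0.409
```

Call:
{"op": "send_rows", "data": {
  "translation": [
    [0,0,0.08],
    [0,0,0.05],
    [0,0,0]
  ],
  "rotation": [
    [0,0,0],
    [0,0,0],
    [0,0,0]
  ],
  "grip": [20,20,20]
}}

```text
time: 14.92
eef_pos: [0.4436, -0.2753, 0.0535]
tcp_rot: [0.315, 0.949, -0.0, 0.002]
contact_force: [-0.2, -0.5, -2.3]
opening: 0.41
```

Call:
{"op": "send_rows", "data": {
  "translation": [
    [0,0,0.05],
    [0,0,0.03],
    [0,0,0]
  ],
  "rotation": [
    [0,0,0],
    [0,0,0],
    [0,0,0]
  ],
  "grip": [20,20,20]
}}

```text
time: 15.3
eef_pos: [0.4439, -0.2756, 0.0531]
tcp_rot: [0.315, 0.949, -0.0, 0.002]
contact_force: [-3.9, 3.9, 9.9]
opening: 0.408
```

Call:
{"op": "send_rows", "data": {
  "translation": [
    [0,0,0],
    [0,0,0],
    [0,0,0],
    [0,0,0]
  ],
  "rotation": [
    [0,0,0],
    [0,0,0],
    [0,0,0],
    [0,0,0]
  ],
  "grip": [45,65,65,65]
}}

```text
time: 15.8
eef_pos: [0.4434, -0.2752, 0.0505]
tcp_rot: [0.315, 0.949, -0.0, 0.002]
contact_force: [-0.0, -0.1, 0.2]
opening: 0.761
```

```bash
python3 - <<'E'
from plan import *
p,r,s=state()
Q=rot(.93,np.radians(30))
bar=np.array([.4365,-.2695,.0637])   # grip centre
zb=np.array([.802,-.598,1])*.7071
g=bar+zb*.006; tcp=g+Q.as_matrix()[:,2]*.024
print('tcp',tcp,Q.as_matrix()[:,2])
out=tcp-Q.as_matrix()[:,2]*.07
plan([(p+[0,0,.07],None,None),(out,Q,None),(tcp,Q,3)])
E
```

```text
tcp [ 0.43028313 -0.26486307  0.04715799] [-0.40080997  0.29891699 -0.8660254 ]
start [ 0.4434 -0.2752  0.0505] [ 9.890e-01  2.978e+00 -1.000e-03]
T [[-0.0, 0.0, -0.78], [-0.0, 0.0, -0.78], [-0.01, 0.0, -0.77], [-0.09, 0.0, 0.06], [-0.09, 0.0, 0.05]] 
R [[0.0, 0.0, 0.0], [0.0, 0.0, 0.0], [0.0, 0.0, 0.0], [0.0, 0.86, -0.0], [0.0, 0.86, -0.0]]
T [[-0.09, 0.0, 0.05], [-0.1, 0.0, 0.04], [-0.1, 0.01, 0.03], [-0.1, 0.0, 0.03], [-0.11, 0.01, 0.01]] 
R [[0.0, 0.87, -0.0], [0.0, 0.86, -0.0], [0.0, 0.87, -0.0], [0.0, 0.86, -0.0], [0.01, 0.87, 0.0]]
T [[-0.0, -0.0, 0.78], [-0.0, -0.0, 0.78], [-0.0, -0.0, 0.78]] 
R [[-0.0, -0.0, -0.0], [-0.0, -0.0, -0.0], [-0.0, -0.0, -0.0]]
end [ 0.4302 -0.2648  0.0471]
```

```bash
python3 - <<'E'
from plan import *
p,r,s=state()
Q=rot(.93,np.radians(25))
bar=np.array([.4365,-.2695,.0637])
zb=np.array([.802,-.598,1])*.7071
g=bar+zb*.011; tcp=g+Q.as_matrix()[:,2]*.024
print('tcp',tcp,Q.as_matrix()[:,2])
out=tcp-Q.as_matrix()[:,2]*.06
plan([(p+[0,0,.06],None,None),(out,Q,None),(tcp,Q,3)])
E
```

```text
tcp [ 0.43460733 -0.26808757  0.04972671] [-0.33877923  0.25265556 -0.90630779]
start [ 0.4434 -0.2752  0.0505] [ 9.890e-01  2.978e+00 -1.000e-03]
T [[-0.0, 0.0, -1.0], [-0.01, 0.0, -1.0], [-0.08, 0.0, 0.04], [-0.08, 0.0, 0.03], [-0.08, 0.0, 0.02]] 
R [[0.0, 0.0, 0.0], [0.0, 0.0, 0.0], [0.0, 0.84, -0.0], [0.0, 0.84, -0.0], [0.0, 0.84, -0.0]]
T [[-0.08, 0.01, 0.02], [-0.09, 0.0, 0.01], [-0.08, 0.01, 0.01], [-0.0, -0.0, 0.67], [-0.0, -0.0, 0.66]] 
R [[0.0, 0.84, -0.0], [0.0, 0.84, -0.0], [0.01, 0.85, -0.0], [-0.0, -0.0, -0.0], [-0.0, -0.0, -0.0]]
T [[-0.0, -0.0, 0.67]] 
R [[-0.0, -0.0, -0.0]]
end [ 0.4345 -0.268   0.0496]
```

Call:
{"op": "send_rows", "data": {
  "translation": [
    [0,0,-1],
    [0,0,-1],
    [-0.08,0,0.04],
    [-0.08,0,0.03],
    [-0.08,0,0.02]
  ],
  "rotation": [
    [0,0,0],
    [0,0,0],
    [0,0.84,0],
    [0,0.84,0],
    [0,0.84,0]
  ],
  "grip": [65,65,65,65,65]
}}

```text
time: 16.42
eef_pos: [0.4489, -0.2794, 0.1075]
tcp_rot: [0.313, 0.943, 0.034, -0.103]
contact_force: [-0.1, -0.5, -0.0]
opening: 0.762
```

Call:
{"op": "send_rows", "data": {
  "translation": [
    [-0.08,0,0.02],
    [-0.09,0,0.01],
    [-0.08,0,0.01],
    [0,0,0.67],
    [0,0,0.66]
  ],
  "rotation": [
    [0,0.84,0],
    [0,0.84,0],
    [0,0.85,0],
    [0,0,0],
    [0,0,0]
  ],
  "grip": [65,65,65,65,65]
}}

```text
time: 17.05
eef_pos: [0.4396, -0.2723, 0.0662]
tcp_rot: [0.307, 0.927, 0.069, -0.206]
contact_force: [0.1, 1.4, -0.0]
opening: 0.761
```

Call:
{"op": "send_rows", "data": {
  "translation": [
    [0,0,0.5],
    [0,0,0.17],
    [0,0,0]
  ],
  "rotation": [
    [0,0,0],
    [0,0,0],
    [0,0,0]
  ],
  "grip": [65,65,65]
}}

```text
time: 17.42
eef_pos: [0.4337, -0.268, 0.0496]
tcp_rot: [0.308, 0.927, 0.069, -0.205]
contact_force: [-1.3, 0.5, 0.5]
opening: 0.759
```

```bash
python3 - <<'E'
from plan import *
c=cam('scene'); p,r,s=state(); print(s['qpos'].round(3),p,s['contact_force'])
g=proj(c,p)
u,v=g[0].astype(int); i=c['image'][v-80:v+70,u-100:u+100]; cv2.imwrite('pics/v8.png',cv2.resize(i,None,fx=3.5,fy=3.5,interpolation=cv2.INTER_CUBIC))
E
```

```text
[-0.734  0.398  1.845 -0.04   1.333 -1.646] [ 0.4341624  -0.26839805  0.05013856] [-0.87864257  0.80161927 -0.55918565]
```

View pics/v8.png

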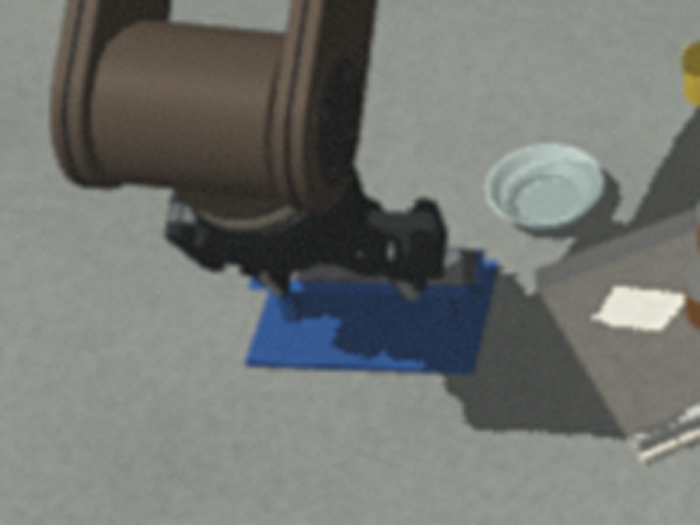

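The bar lies back in its rest and the fingers straddle the grip at (270,285) and (405,290). Closing and lifting.

Call:
{"op": "send_rows", "data": {
  "translation": [
    [0,0,0],
    [0,0,0],
    [0,0,0],
    [0,0,0],
    [0,0,0]
  ],
  "rotation": [
    [0,0,0],
    [0,0,0],
    [0,0,0],
    [0,0,0],
    [0,0,0]
  ],
  "grip": [30,20,20,20,20],
  "squeeze": 80
}}

```text
time: 18.1
eef_pos: [0.4346, -0.2687, 0.0506]
tcp_rot: [0.308, 0.927, 0.068, -0.205]
contact_force: [1.8, -0.1, 6.0]
opening: 0.408
```

```bash
python3 - <<'E'
from plan import *
p,r,s=state(); print(p,s['opening'],s['contact_force'])
off=r.inv().apply(np.array([.4365,-.2695,.0637])-p); print('OFF2',off.round(4).tolist())
Q=rot(.93,-np.radians(20))
tgt=np.array([.515,-.331,0])
P=lambda z: tgt+[0,0,z]-Q.apply(off)
plan([(p+[0,0,.10],None,4),(P(.11),Q,None)])
E
```

```text
[ 0.43463183 -0.26866101  0.05061272] 0.40818454631067347 [ 1.81896703 -0.12377206  5.9671842 ]
OFF2 [0.0037, 0.0005, -0.0127]
start [ 0.4346 -0.2687  0.0506] [-0.858 -2.584 -0.19 ]
T [[0.35, 0.0, -0.76], [0.35, 0.0, -0.75], [0.35, 0.0, -0.76], [0.35, 0.0, -0.75], [-0.45, -0.01, 0.0]] 
R [[0.0, 0.0, 0.0], [0.0, 0.0, 0.0], [0.0, 0.0, 0.0], [0.0, 0.0, 0.0], [0.0, -1.0, -0.0]]
T [[-0.45, -0.01, 0.04], [-0.44, -0.01, 0.08], [-0.43, -0.01, 0.12], [-0.42, -0.01, 0.15], [-0.4, -0.01, 0.19]] 
R [[0.0, -1.0, -0.0], [0.0, -1.0, -0.0], [0.0, -1.0, -0.0], [0.0, -1.0, -0.0], [0.0, -1.0, -0.0]]
T [[-0.39, -0.01, 0.22], [-0.37, -0.0, 0.26], [-0.34, -0.01, 0.29]] 
R [[0.0, -0.99, -0.0], [0.0, -1.0, -0.0], [0.01, -0.99, -0.01]]
end [ 0.5211 -0.3362  0.0993]
```

Call:
{"op": "send_rows", "data": {
  "translation": [
    [0.35,0,-0.76],
    [0.35,0,-0.75],
    [0.35,0,-0.76],
    [0.35,0,-0.75],
    [-0.45,0,0]
  ],
  "rotation": [
    [0,0,0],
    [0,0,0],
    [0,0,0],
    [0,0,0],
    [0,-1,0]
  ],
  "grip": [20,20,20,20,20]
}}

```text
time: 18.73
eef_pos: [0.4448, -0.2767, 0.1446]
tcp_rot: [0.31, 0.935, 0.054, -0.162]
contact_force: [0.7, -0.0, -1.4]
opening: 0.412
```

Call:
{"op": "send_rows", "data": {
  "translation": [
    [-0.45,0,0.04],
    [-0.44,0,0.08],
    [-0.43,0,0.12],
    [-0.42,0,0.15],
    [-0.4,0,0.19]
  ],
  "rotation": [
    [0,-1,0],
    [0,-1,0],
    [0,-1,0],
    [0,-1,0],
    [0,-1,0]
  ],
  "grip": [20,20,20,20,20]
}}

```text
time: 19.35
eef_pos: [0.4918, -0.3115, 0.1135]
tcp_rot: [0.315, 0.948, -0.014, 0.041]
contact_force: [-0.1, -0.4, -3.1]
opening: 0.411
```

Call:
{"op": "send_rows", "data": {
  "translation": [
    [-0.39,0,0.22],
    [-0.37,0,0.26],
    [-0.34,0,0.29],
    [0,0,0]
  ],
  "rotation": [
    [0,-0.99,0],
    [0,-1,0],
    [0,-0.99,0],
    [0,0,0]
  ],
  "grip": [20,20,20,20]
}}

```text
time: 19.85
eef_pos: [0.5197, -0.332, 0.0951]
tcp_rot: [0.311, 0.935, -0.053, 0.161]
contact_force: [0.5, -0.4, -2.4]
opening: 0.41
```

```bash
cat >> plan.py <<'E'
OFF2=np.array([.0037,.0005,-.0127])
E
python3 - <<'E'
from plan import *
c=cam('scene'); p,r,s=state(); print(s['qpos'].round(3),p,s['contact_force'])
z=r.as_matrix()[:,2]; print('tilt',np.degrees(np.arccos(-z[2])))
off=OFF2
Q=rot(.93,-np.radians(20))
tgt=np.array([.515,-.331,0])
P=lambda z: tgt+[0,0,z]-Q.apply(off)
plan([(P(.085),Q,1),(P(.066),Q,1)])
b=p+r.apply(off); y=np.array([np.cos(.93),np.sin(.93),0]); x=np.array([y[1],-y[0],0])
g=proj(c,b); u,v=g[0].astype(int); i=cv2.resize(c['image'][v-80:v+70,u-100:u+100],None,fx=3.5,fy=3.5,interpolation=cv2.INTER_CUBIC)
# predicted upright bar body, front face (+x) and top, in green
for q in [b+x*.01+sy*y*.06+[0,0,h] for sy in(-1,1) for h in(-.059,-.023)]+[b+x*.006+sy*y*.018+[0,0,.023] for sy in(-1,1)]:
    k=((proj(c,q)[0]-[u-100,v-80]+.5)*3.5).astype(int); cv2.circle(i,tuple(k.tolist()),3,(0,255,0),1)
cv2.imwrite('pics/v9.png',i)
E
```

```text
[-0.748  0.156  2.029  0.063  0.618 -1.723] [ 0.52036094 -0.33260345  0.09620655] [ 0.57440527  0.08092072 -1.46180644]
tilt 19.578874779709718
start [ 0.5204 -0.3326  0.0962] [ 0.886  2.67  -0.152]
T [[0.16, -0.08, 0.72], [0.22, -0.0, 0.59]] 
R [[0.01, -0.08, -0.01], [-0.0, -0.0, 0.0]]
end [ 0.521  -0.336   0.0554]
```

View pics/v9.png

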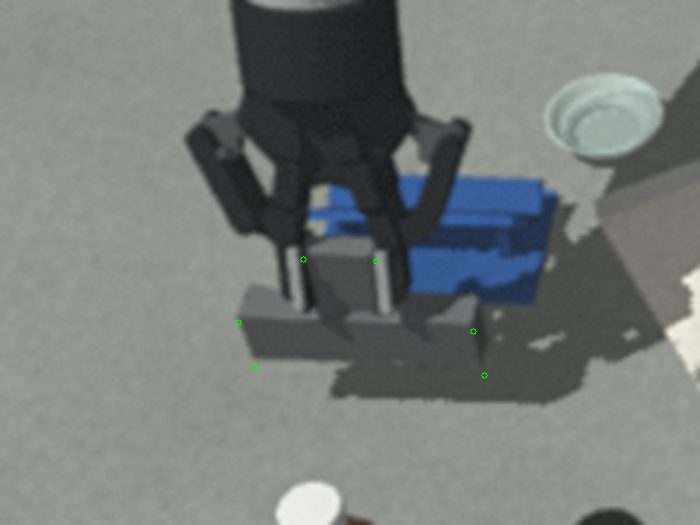

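The bar hangs upright, its outline parallel to the predicted points and about 5 mm higher. Lowering until contact.

Call:
{"op": "send_rows", "data": {
  "translation": [
    [0.16,-0.08,0.72],
    [0.22,0,0.59],
    [0.04,0,0.1],
    [0,0,0]
  ],
  "rotation": [
    [0,-0.08,0],
    [0,0,0],
    [0,0,0],
    [0,0,0]
  ],
  "grip": [20,20,20,20]
}}

```text
time: 20.4
eef_pos: [0.5226, -0.3372, 0.0539]
tcp_rot: [0.31, 0.934, -0.055, 0.167]
contact_force: [0.5, 0.9, -2.2]
opening: 0.408
```

Call:
{"op": "send_rows", "data": {
  "translation": [
    [0.03,0,0.09],
    [0.03,0,0.09],
    [0,0,0]
  ],
  "rotation": [
    [0,0,0],
    [0,0,0],
    [0,0,0]
  ],
  "grip": [20,20,20]
}}

```text
time: 20.78
eef_pos: [0.5227, -0.3374, 0.0485]
tcp_rot: [0.31, 0.934, -0.055, 0.167]
contact_force: [-0.6, 0.0, -1.9]
opening: 0.411
```

Call:
{"op": "send_rows", "data": {
  "translation": [
    [0.02,0,0.06],
    [0.02,0,0.05],
    [0,0,0]
  ],
  "rotation": [
    [0,0,0],
    [0,0,0],
    [0,0,0]
  ],
  "grip": [20,20,20]
}}

```text
time: 21.15
eef_pos: [0.523, -0.3377, 0.0456]
tcp_rot: [0.31, 0.934, -0.055, 0.168]
contact_force: [-1.2, 1.1, 2.5]
opening: 0.412
```

Call:
{"op": "send_rows", "data": {
  "translation": [
    [0.02,0,0.05],
    [0,0,0]
  ],
  "rotation": [
    [0,0,0],
    [0,0,0]
  ],
  "grip": [20,20]
}}

```text
time: 21.4
eef_pos: [0.5232, -0.3378, 0.0456]
tcp_rot: [0.31, 0.934, -0.055, 0.168]
contact_force: [-6.2, 4.0, 12.5]
opening: 0.409
```

Call:
{"op": "send_rows", "data": {
  "translation": [
    [0.01,0,0.04],
    [0,0,0]
  ],
  "rotation": [
    [0,0,0],
    [0,0,0]
  ],
  "grip": [20,20]
}}

```text
time: 21.65
eef_pos: [0.5234, -0.338, 0.0455]
tcp_rot: [0.31, 0.934, -0.055, 0.167]
contact_force: [-10.3, 7.3, 19.8]
opening: 0.409
```

Call:
{"op": "send_rows", "data": {
  "translation": [
    [-0.02,0,-0.07],
    [0,0,0],
    [0,0,0],
    [0,0,0],
    [0,0,0]
  ],
  "rotation": [
    [0,0,0],
    [0,0,0],
    [0,0,0],
    [0,0,0],
    [0,0,0]
  ],
  "grip": [20,20,45,65,65]
}}

```text
time: 22.28
eef_pos: [0.5226, -0.3373, 0.0438]
tcp_rot: [0.31, 0.934, -0.055, 0.167]
contact_force: [-0.8, -0.2, -0.2]
opening: 0.763
```

Call:
{"op": "send_rows", "data": {
  "translation": [
    [0,0,-0.6],
    [0,0,-0.9],
    [0,0,-0.9],
    [0,0,-0.9],
    [0,0,0]
  ],
  "rotation": [
    [0,0,0],
    [0,0,0],
    [0,0,0],
    [0,0,0],
    [0,0,0]
  ],
  "grip": [65,65,65,65,65]
}}

```text
time: 22.9
eef_pos: [0.4961, -0.3178, 0.1396]
tcp_rot: [0.31, 0.934, -0.056, 0.17]
contact_force: [0.6, -0.3, -0.9]
opening: 0.757
```

```bash
python3 - <<'E'
from plan import *
ct,c=cam('top'),cam('scene'); p,r,s=state(); print(p,s['contact_force'])
b=np.array([.515,-.331,.059]); 
P=[]
a=[]
for cc in(ct,c):
    u,v=proj(cc,b)[0].astype(int); print(u-60,v-50); a.append(cv2.resize(cc['image'][v-50:v+50,u-60:u+60],None,fx=3,fy=3,interpolation=cv2.INTER_CUBIC))
a=np.hstack(a)
cv2.imwrite('pics/v10.png',a)
E
```

```text
[ 0.49501704 -0.31682919  0.13652675] [ 0.03954504  0.31703197 -0.61264684]
402 204
97 259
```

View pics/v10.png

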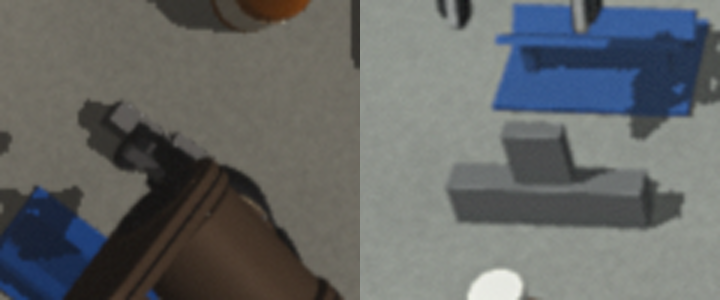

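The bar stands upright and released beyond its rest (body (450–650,163–228), grip top (503–567,125–138) in the right panel). Now I'll fit its pose for the fresh grasp.

```bash
python3 - <<'E'
from plan import *
from scipy.optimize import least_squares
c=cam('scene')
U=np.array([[458,222],[648,228],[450,191],[640,195],[455,163],[645,172],[503,123],[565,125]])
U=(U-[360,0])/3+[97,259]
P=np.array([[.01,-.06,0],[.01,.06,0],[.01,-.06,.036],[.01,.06,.036],[-.01,-.06,.036],[-.01,.06,.036],[-.006,-.018,.082],[-.006,.018,.082]])
def w(q): return np.c_[P[:,:2]@rz(q[2]).T+q[:2],P[:,2]]
f=lambda q:(proj(c,w(q))-U).ravel()
q=least_squares(f,[.515,-.331,-.64]).x; print(q,f(q).round(1),np.hypot(*(q[:2]-[.4168,-.2566])))
t=ctrl.get_state()
y=q[2]+np.pi/2
plan([([q[0],q[1],.135],rot(y),None),([q[0],q[1],.043],rot(y),None)])
E
```

```text
[ 0.51712215 -0.33302346 -0.64111481] [-0.1  0.8  0.5  1.2 -1.8 -0.8  0.4  0.2 -0.4 -0.1  0.8 -0.8  0.6 -0.4
 -0.  -0.4] 0.1261153387178765
start [ 0.4948 -0.3166  0.1358] [ 0.883  2.66  -0.156]
T [[-0.17, 0.0, 0.07], [-0.18, 0.0, 0.06], [-0.18, 0.0, 0.04], [-0.18, 0.0, 0.03], [-0.18, 0.01, 0.02]] 
R [[0.0, 0.81, -0.0], [0.0, 0.81, -0.0], [0.0, 0.81, -0.0], [0.0, 0.8, -0.0], [0.01, 0.81, -0.0]]
T [[-0.0, -0.0, 0.77], [-0.0, -0.0, 0.77], [-0.0, -0.0, 0.76], [-0.0, -0.0, 0.77]] 
R [[-0.0, -0.0, -0.0], [-0.0, -0.0, -0.0], [-0.0, -0.0, -0.0], [-0.0, -0.0, -0.0]]
end [ 0.5171 -0.3329  0.0429]
```

Call:
{"op": "send_rows", "data": {
  "translation": [
    [-0.17,0,0.07],
    [-0.18,0,0.06],
    [-0.18,0,0.04],
    [-0.18,0,0.03],
    [-0.18,0,0.02]
  ],
  "rotation": [
    [0,0.81,0],
    [0,0.81,0],
    [0,0.81,0],
    [0,0.8,0],
    [0,0.81,0]
  ],
  "grip": [65,65,65,65,65]
}}

```text
time: 23.68
eef_pos: [0.517, -0.3332, 0.1342]
tcp_rot: [0.315, 0.949, 0.001, -0.002]
contact_force: [-0.1, -0.2, 0.3]
opening: 0.761
```

Call:
{"op": "send_rows", "data": {
  "translation": [
    [0,0,0.77],
    [0,0,0.75],
    [0,0,0.75],
    [0,0,0.6],
    [0,0,0]
  ],
  "rotation": [
    [0,0,0],
    [0,0,0],
    [0,0,0],
    [0,0,0],
    [0,0,0]
  ],
  "grip": [65,65,65,65,65]
}}

```text
time: 24.3
eef_pos: [0.516, -0.3323, 0.0473]
tcp_rot: [0.315, 0.949, 0.001, -0.002]
contact_force: [0.1, 0.1, 0.4]
opening: 0.761
```

```bash
python3 - <<'E'
from plan import *
p,r,s=state(); print(p,r.as_matrix().round(3).tolist(),s['contact_force'])
plan([([.5171,-.333,.047],rot(-.6411+np.pi/2),1)])
E
```

```text
[ 0.5160431  -0.33228955  0.04728033] [[-0.801, 0.598, -0.002], [0.598, 0.801, 0.003], [0.004, 0.001, -1.0]] [0.05893977 0.10237764 0.41304604]
start [ 0.516  -0.3323  0.0473] [-0.989 -2.978 -0.003]
T [[-0.04, 0.0, 0.01]] 
R [[0.01, -0.04, -0.0]]
end [ 0.517 -0.333  0.047]
```

Call:
{"op": "send_rows", "data": {
  "translation": [
    [0,0,0],
    [0,0,0],
    [0,0,0],
    [0,0,0],
    [0,0,0]
  ],
  "rotation": [
    [0,0,0],
    [0,0,0],
    [0,0,0],
    [0,0,0],
    [0,0,0]
  ],
  "grip": [30,20,20,20,20],
  "squeeze": 80
}}

```text
time: 24.92
eef_pos: [0.5183, -0.3343, 0.0517]
tcp_rot: [0.315, 0.949, -0.001, 0.002]
contact_force: [0.6, -0.4, 5.3]
opening: 0.404
```

```bash
python3 - <<'E'
from plan import *
p,r,s=state(); print(p,s['opening'],s['contact_force'])
off=r.inv().apply(np.array([.5171,-.333,.059])-p); print('OFF3',off.round(4).tolist())
Q=rot(B[2])
P=board(0,-.140,0.067+.05)-Q.apply(off); print(P)
plan([(p+[0,0,.09],None,3),(P,Q,None)])
E
```

```text
[ 0.51831431 -0.33425785  0.05173055] 0.4044751312866927 [ 0.55635544 -0.36068587  5.3431277 ]
OFF3 [0.0017, 0.0003, -0.0073]
[ 0.52696047 -0.14724686  0.10972316]
start [ 0.5183 -0.3343  0.0517] [ 9.880e-01  2.978e+00 -2.000e-03]
T [[-0.0, 0.0, -1.0], [-0.01, 0.0, -1.0], [-0.0, 0.0, -1.0], [0.29, 0.43, 0.09], [0.33, 0.4, 0.09]] 
R [[0.0, 0.0, 0.0], [0.0, 0.0, 0.0], [0.0, 0.0, 0.0], [0.0, 0.0, 0.97], [0.0, 0.0, 0.97]]
T [[0.36, 0.38, 0.09], [0.39, 0.34, 0.09], [0.42, 0.31, 0.09], [0.44, 0.27, 0.09], [0.46, 0.24, 0.09]] 
R [[0.0, 0.0, 0.97], [0.0, 0.0, 0.97], [0.0, 0.0, 0.97], [0.01, 0.01, 0.97], [0.0, 0.0, 0.97]]
T [[0.48, 0.19, 0.08], [0.5, 0.15, 0.09], [0.51, 0.11, 0.09], [0.52, 0.07, 0.08], [0.52, 0.03, 0.09]] 
R [[0.01, 0.01, 0.97], [0.0, 0.0, 0.97], [0.01, 0.01, 0.97], [0.0, 0.0, 0.97], [0.01, 0.01, 0.97]]
end [ 0.527  -0.1473  0.1096]
```

Call:
{"op": "send_rows", "data": {
  "translation": [
    [0,0,-1],
    [0,0,-1],
    [0,0,-1],
    [0.29,0.43,0.09],
    [0.33,0.4,0.09]
  ],
  "rotation": [
    [0,0,0],
    [0,0,0],
    [0,0,0],
    [0,0,0.97],
    [0,0,0.97]
  ],
  "grip": [20,20,20,20,20]
}}

```text
time: 25.55
eef_pos: [0.5178, -0.3015, 0.1339]
tcp_rot: [0.396, 0.918, 0.0, -0.0]
contact_force: [-0.3, 0.7, -1.4]
opening: 0.407
```

Call:
{"op": "send_rows", "data": {
  "translation": [
    [0.36,0.38,0.09],
    [0.39,0.34,0.09],
    [0.42,0.31,0.09],
    [0.44,0.27,0.09],
    [0.46,0.24,0.09]
  ],
  "rotation": [
    [0,0,0.97],
    [0,0,0.97],
    [0,0,0.97],
    [0,0,0.97],
    [0,0,0.97]
  ],
  "grip": [20,20,20,20,20]
}}

```text
time: 26.18
eef_pos: [0.5212, -0.2232, 0.1196]
tcp_rot: [0.58, 0.815, 0.0, -0.001]
contact_force: [0.2, -0.5, -1.8]
opening: 0.408
```

Call:
{"op": "send_rows", "data": {
  "translation": [
    [0.48,0.19,0.08],
    [0.5,0.15,0.09],
    [0.51,0.11,0.09],
    [0.52,0.07,0.08],
    [0.52,0.03,0.09]
  ],
  "rotation": [
    [0,0,0.97],
    [0,0,0.97],
    [0,0,0.97],
    [0,0,0.97],
    [0,0,0.97]
  ],
  "grip": [20,20,20,20,20]
}}

```text
time: 26.8
eef_pos: [0.5247, -0.1453, 0.1068]
tcp_rot: [0.738, 0.675, -0.0, -0.001]
contact_force: [0.4, 0.5, -2.5]
opening: 0.411
```

```bash
cat >> plan.py <<'E'
OFF3=np.array([.0017,.0003,-.0073])
E
python3 - <<'E'
from plan import *
p,r,s=state(); print(p,r.as_matrix().round(3).tolist(),s['contact_force'])
off=OFF3
Q=rot(B[2])
P=lambda z:board(0,-.140,0.067+z)-Q.apply(off)
plan([(P(.016),Q,2)])
E
```

```text
[ 0.5247197  -0.14526698  0.10675576] [[0.089, 0.996, -0.001], [0.996, -0.089, 0.001], [0.001, -0.002, -1.0]] [ 0.35909406  0.52113932 -2.52740457]
start [ 0.5247 -0.1453  0.1068] [-2.317e+00 -2.119e+00  1.000e-03]
T [[-0.03, 0.04, 0.52], [-0.03, 0.04, 0.52]] 
R [[-0.01, -0.01, -0.02], [-0.01, -0.0, -0.01]]
end [ 0.5269 -0.1473  0.0756]
```

Call:
{"op": "send_rows", "data": {
  "translation": [
    [-0.03,0.04,0.52],
    [-0.03,0.04,0.52],
    [0,0,0]
  ],
  "rotation": [
    [0,0,0],
    [0,0,0],
    [0,0,0]
  ],
  "grip": [20,20,20]
}}

```text
time: 27.18
eef_pos: [0.5265, -0.1483, 0.0744]
tcp_rot: [0.737, 0.676, -0.001, -0.002]
contact_force: [-0.2, 0.2, -1.5]
opening: 0.408
```

```bash
python3 - <<'E'
from plan import *
c=cam('scene'); p,r,s=state(); print(p,r.as_matrix()[:,1].round(3))
b=p+r.apply(OFF3)
q0=proj(c,board(0,-.11,.03))[0].astype(int)-[75,60]; print(q0)
i=cv2.resize(c['image'][q0[1]:q0[1]+112,q0[0]:q0[0]+150],None,fx=5,fy=5,interpolation=cv2.INTER_CUBIC)
def dot(w,col):
    k=((proj(c,w)[0]-q0+.5)*5).astype(int); cv2.circle(i,tuple(k.tolist()),3,col,1)
M=r.as_matrix()
for sy in(-1,1):
    for h in(-.059,-.023): dot(b+M[:,1]*sy*.06-M[:,0]*.01+[0,0,h],(0,255,0)); dot(b+M[:,1]*sy*.06+M[:,0]*.01+[0,0,h],(0,255,0))
for x in(-.066,.066):
    for y in(-.17,-.085,0): dot(board(x,y,.020),(0,0,255))
cv2.imwrite('pics/v11.png',i)
E
```

```text
[ 0.52736492 -0.14863301  0.0755778 ] [ 0.996 -0.086 -0.001]
[190 216]
```

View pics/v11.png

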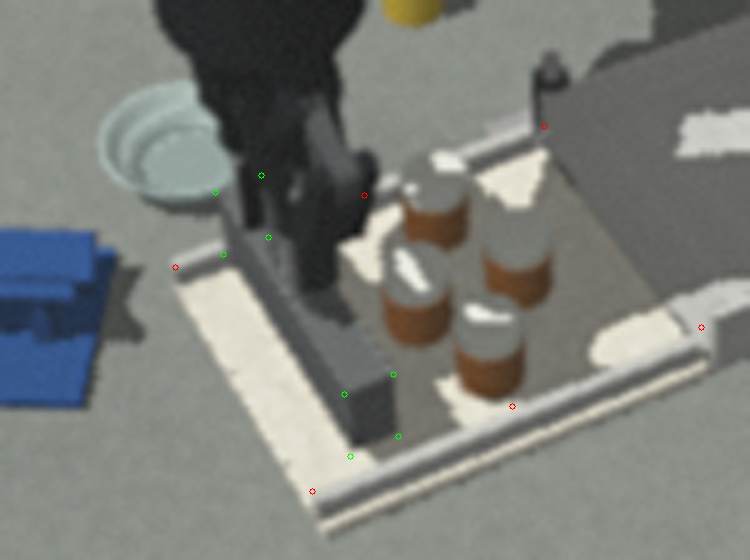

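Call:
{"op": "send_rows", "data": {
  "translation": [
    [0,0.07,0],
    [0,0,0.15],
    [0,0,0.12],
    [0,0,0]
  ],
  "rotation": [
    [0,0,0],
    [0,0,0],
    [0,0,0],
    [0,0,0]
  ],
  "grip": [20,20,20,20]
}}

```text
time: 27.72
eef_pos: [0.5301, -0.1485, 0.0687]
tcp_rot: [0.737, 0.676, 0.0, 0.0]
contact_force: [0.4, 0.5, -2.2]
opening: 0.405
```

Call:
{"op": "send_rows", "data": {
  "translation": [
    [0,0,0.1],
    [0,0,0.05],
    [0,0,0]
  ],
  "rotation": [
    [0,0,0],
    [0,0,0],
    [0,0,0]
  ],
  "grip": [20,20,20]
}}

```text
time: 28.1
eef_pos: [0.5303, -0.1486, 0.0644]
tcp_rot: [0.737, 0.676, 0.0, 0.001]
contact_force: [0.2, 0.7, -2.5]
opening: 0.408
```

Call:
{"op": "send_rows", "data": {
  "translation": [
    [0,0,0.06],
    [0,0,0.05],
    [0,0,0]
  ],
  "rotation": [
    [0,0,0],
    [0,0,0],
    [0,0,0]
  ],
  "grip": [20,20,20]
}}

```text
time: 28.48
eef_pos: [0.5303, -0.1486, 0.0611]
tcp_rot: [0.737, 0.676, 0.0, 0.001]
contact_force: [0.1, 0.6, -2.6]
opening: 0.401
```

Call:
{"op": "send_rows", "data": {
  "translation": [
    [0,0,0.05],
    [0,0,0]
  ],
  "rotation": [
    [0,0,0],
    [0,0,0]
  ],
  "grip": [20,20]
}}

```text
time: 28.72
eef_pos: [0.5305, -0.1487, 0.0598]
tcp_rot: [0.737, 0.676, 0.0, 0.001]
contact_force: [0.0, 0.7, -2.7]
opening: 0.402
```

Call:
{"op": "send_rows", "data": {
  "translation": [
    [0,0,0.05],
    [0,0,0]
  ],
  "rotation": [
    [0,0,0],
    [0,0,0]
  ],
  "grip": [20,20]
}}

```text
time: 28.98
eef_pos: [0.5306, -0.1487, 0.0597]
tcp_rot: [0.737, 0.676, 0.0, 0.0]
contact_force: [-3.2, 1.1, 6.2]
opening: 0.408
```

Call:
{"op": "send_rows", "data": {
  "translation": [
    [0,0,-0.06],
    [0.1,0,0],
    [0.2,0,0],
    [0.22,0,0],
    [0.22,0,0]
  ],
  "rotation": [
    [0,0,0],
    [0,0,0],
    [0,0,0],
    [0,0,0],
    [0,0,0]
  ],
  "grip": [20,20,20,20,20]
}}

```text
time: 29.6
eef_pos: [0.5323, -0.1259, 0.0599]
tcp_rot: [0.737, 0.676, 0.0, 0.001]
contact_force: [0.4, 0.2, -1.5]
opening: 0.404
```

Call:
{"op": "send_rows", "data": {
  "translation": [
    [0.22,0,0],
    [0.22,0,0],
    [0.22,0,0],
    [0.22,0,0],
    [0.22,0,0]
  ],
  "rotation": [
    [0,0,0],
    [0,0,0],
    [0,0,0],
    [0,0,0],
    [0,0,0]
  ],
  "grip": [20,20,20,20,20]
}}

```text
time: 30.22
eef_pos: [0.5352, -0.0934, 0.0601]
tcp_rot: [0.737, 0.676, 0.0, 0.001]
contact_force: [0.0, -1.2, -2.2]
opening: 0.408
```

```bash
python3 - <<'E'
from plan import *
p,r,s=state(); b=p+r.apply(OFF3); print(p,s['contact_force'],'bar in board',rz(B[2]).T@(b[:2]-B[:2]),b[2]-.067,r.as_matrix()[:,1])
i=cam('scene')['image']; cv2.imwrite('pics/mid.png',i)
Q=rot(B[2])
plan([(board(.002,-.002,.068)-Q.apply(OFF3),Q,14)])
E
```

```text
[ 0.53522563 -0.09335002  0.06009819] [ 0.00803976 -1.15976947 -2.15333535] bar in board [ 0.0036144  -0.08558185] 0.0003976075762441994 [ 0.99630586 -0.0858592   0.00168384]
start [ 0.5352 -0.0926  0.06  ] [2.314e+00 2.124e+00 2.000e-03]
T [[0.2, -0.0, -0.0], [0.2, -0.0, -0.0], [0.2, -0.0, -0.0], [0.2, -0.0, -0.0], [0.2, -0.0, -0.0]] 
R [[0.0, -0.0, 0.0], [0.0, -0.0, 0.0], [0.0, -0.0, 0.0], [0.0, -0.0, 0.0], [0.0, -0.0, 0.0]]
T [[0.2, -0.01, -0.0], [0.2, -0.0, -0.0], [0.19, -0.01, -0.0], [0.2, -0.0, -0.0], [0.19, -0.01, -0.0]] 
R [[0.0, -0.0, 0.0], [0.0, -0.0, 0.0], [0.0, -0.0, 0.0], [0.0, -0.0, 0.0], [0.0, -0.0, 0.0]]
T [[0.2, -0.0, -0.01], [0.19, -0.01, -0.0], [0.2, -0.0, -0.01], [0.19, -0.01, -0.0]] 
R [[0.0, -0.0, 0.0], [0.01, -0.0, 0.0], [0.0, -0.0, 0.0], [0.01, -0.0, 0.0]]
end [ 0.5408 -0.0099  0.0606]
```

Sweep force is about 1.2 N and steady. Continuing.

Call:
{"op": "send_rows", "data": {
  "translation": [
    [0.2,0,0],
    [0.2,0,0],
    [0.2,0,0],
    [0.2,0,0],
    [0.2,0,0]
  ],
  "rotation": [
    [0,0,0],
    [0,0,0],
    [0,0,0],
    [0,0,0],
    [0,0,0]
  ],
  "grip": [20,20,20,20,20]
}}

```text
time: 30.9
eef_pos: [0.5378, -0.0634, 0.0601]
tcp_rot: [0.737, 0.676, 0.0, 0.001]
contact_force: [1.0, -1.2, -1.5]
opening: 0.407
```

Call:
{"op": "send_rows", "data": {
  "translation": [
    [0.2,-0.01,0],
    [0.2,0,0],
    [0.2,-0.01,0],
    [0.2,0,0],
    [0.2,-0.01,0]
  ],
  "rotation": [
    [0,0,0],
    [0,0,0],
    [0,0,0],
    [0,0,0],
    [0,0,0]
  ],
  "grip": [20,20,20,20,20]
}}

```text
time: 31.52
eef_pos: [0.5395, -0.0334, 0.0601]
tcp_rot: [0.737, 0.676, 0.0, 0.001]
contact_force: [0.1, -1.5, -1.3]
opening: 0.405
```

Call:
{"op": "send_rows", "data": {
  "translation": [
    [0.2,0,0],
    [0.2,0,0],
    [0.2,0,0],
    [0.15,0,0],
    [0.1,0,0]
  ],
  "rotation": [
    [0,0,0],
    [0,0,0],
    [0,0,0],
    [0,0,0],
    [0,0,0]
  ],
  "grip": [20,20,20,20,20]
}}

```text
time: 32.15
eef_pos: [0.5416, -0.0081, 0.06]
tcp_rot: [0.737, 0.676, 0.0, 0.001]
contact_force: [-0.3, -0.9, -2.1]
opening: 0.407
```

```bash
python3 - <<'E'
from plan import *
p,r,s=state(); b=p+r.apply(OFF3); print(p,s['contact_force'],'bar in board',rz(B[2]).T@(b[:2]-B[:2]),b[2]-.067,r.as_matrix()[:,1])
E
```

```text
[ 0.54161757 -0.00809522  0.06002222] [-0.26282649 -0.87743414 -2.13887009] bar in board [ 2.66933693e-03 -9.48017624e-05] 0.0003220222821125607 [ 0.99631522 -0.08575335  0.00152898]
```

Call:
{"op": "send_rows", "data": {
  "translation": [
    [-0.2,0,0],
    [-0.4,0,0],
    [-0.4,0,0],
    [-0.4,0,0],
    [0,0,0]
  ],
  "rotation": [
    [0,0,0],
    [0,0,0],
    [0,0,0],
    [0,0,0],
    [0,0,0]
  ],
  "grip": [20,20,20,20,20]
}}

```text
time: 32.78
eef_pos: [0.5381, -0.0515, 0.0602]
tcp_rot: [0.738, 0.675, 0.001, 0.001]
contact_force: [-0.5, 0.1, -2.8]
opening: 0.408
```

Call:
{"op": "send_rows", "data": {
  "translation": [
    [0,0,0.04],
    [0,0,0]
  ],
  "rotation": [
    [0,0,0],
    [0,0,0]
  ],
  "grip": [20,20]
}}

```text
time: 33.02
eef_pos: [0.5384, -0.0506, 0.0597]
tcp_rot: [0.737, 0.676, 0.0, 0.001]
contact_force: [-1.4, -2.3, 3.9]
opening: 0.405
```

Call:
{"op": "send_rows", "data": {
  "translation": [
    [0,0,0],
    [0,0,0],
    [0,0,0],
    [0,0,0]
  ],
  "rotation": [
    [0,0,0],
    [0,0,0],
    [0,0,0],
    [0,0,0]
  ],
  "grip": [45,65,65,65]
}}

```text
time: 33.52
eef_pos: [0.538, -0.0501, 0.0587]
tcp_rot: [0.737, 0.676, 0.0, 0.001]
contact_force: [0.3, 0.7, 0.1]
opening: 0.761
```

Call:
{"op": "send_rows", "data": {
  "translation": [
    [0,0,-0.5],
    [0,0,-0.9],
    [0,0,-1],
    [0,0,-1],
    [0,0,-1]
  ],
  "rotation": [
    [0,0,0],
    [0,0,0],
    [0,0,0],
    [0,0,0],
    [0,0,0]
  ],
  "grip": [65,65,65,65,65]
}}

```text
time: 34.15
eef_pos: [0.538, -0.0502, 0.1931]
tcp_rot: [0.737, 0.676, 0.001, 0.001]
contact_force: [-0.0, 0.4, 0.5]
opening: 0.761
```

Call:
{"op": "send_rows", "data": {
  "translation": [
    [-1,0,-0.3],
    [-1,0,-0.3],
    [-1,0,-0.3],
    [-1,0,-0.3],
    [-1,0,0]
  ],
  "rotation": [
    [0,0,0],
    [0,0,0],
    [0,0,0],
    [0,0,0],
    [0,0,0]
  ],
  "grip": [65,65,65,65,65]
}}

```text
time: 34.78
eef_pos: [0.5254, -0.2009, 0.2294]
tcp_rot: [0.737, 0.676, 0.001, 0.002]
contact_force: [0.4, -0.2, -0.7]
opening: 0.764
```

```bash
python3 - <<'E'
from plan import *
ct,c=cam('top'),cam('scene'); p,r,s=state(); print(p,s['contact_force'])
a=[]
for cc,o in((ct,(-75,-60)),(c,(-75,-60))):
    u,v=proj(cc,board(0,0,.02))[0].astype(int)+o; print(u,v); a.append(cv2.resize(cc['image'][v:v+120,u:u+150],(600,300) if 0 else None,fx=2.66,fy=2.66,interpolation=cv2.INTER_CUBIC))
a=np.hstack(a)[:, :800]
cv2.imwrite('pics/v12.png',a)
E
```

```text
[ 0.52485873 -0.20208003  0.22848284] [-0.35193855  0.23196404 -0.39288626]
247 182
238 200
```

View pics/v12.png

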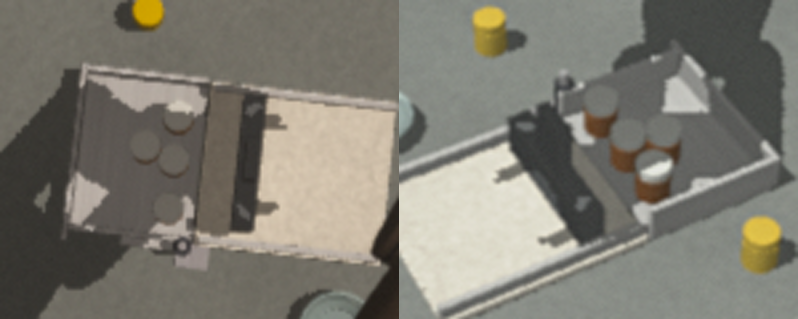

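```bash
python3 - <<'E'
from plan import *
ct,c=cam('top'),cam('scene')
for cc,o,U in((ct,(247,182),[(178,117),(145,146),(174,159),(168,207)]),(c,(238,200),[(201,101),(229,136),(265,133),(256,165)])):
    for u in U:
        w=ray(cc,*(np.array(u)/2.66+o),.041); print((rz(B[2]).T@(w[:2]-B[:2])-[0,.002]).round(3))
E
```

```text
[0.035 0.023]
[0.006 0.049]
[-0.002  0.023]
[-0.045  0.023]
[-0.039  0.02 ]
[0.006 0.02 ]
[0.016 0.045]
[0.043 0.022]
```

Both cameras put all four jar centres 20–49 mm inside the tray and |x| ≤ 45 mm. The bar stands upright on the board, the tray is home, and the arm is clear. Handing in.

```bash
python3 -c "
from h import *
print(ticket.sign_off(), ctrl.get_state()['time'])"
```

```text
the job is handed in; nothing more can be done
the job is handed in; nothing more can be done
```

The job is handed in at about 35 s of the 72 s limit. All four jars stand in the tray and the bar stands on the loading board. Sign-off gave no verdict, so this rests on my own checks.

**What I did**
- **Tray:** I pushed it home at its free corner until the stop pushed back with about 15 N.
- **Bar:** I stood it upright on the bench about 126 mm from the rest and let go. I then took a fresh grasp from above and swept the jars into the tray. Finally I drew the bar back about 40 mm and released it on the board.

**Last checks**
- **Jars:** both cameras put the centres 20–49 mm past the open side and at most 45 mm off centre. All four look upright.
- **Tray and bar:** the tray looks flush with the board in the last picture. The bar is upright at about y −42 mm, and the contact force after release was near zero.
- **Robot:** the gripper ended about 0.23 m above the bench, and I saw it touch nothing.

**What went wrong or disagreed**
- **First stand-up attempt:** the fifth joint ran onto its lower limit. It read 0.237–0.238 against the stated 0.24 in three readings, which a strict range check could count as passing the limit. I put the bar back in its rest and regrasped it with the tool tilted 25° towards the robot, and that worked.
- **Bar position:** the camera and arm readings differed by about 3–4 mm sideways. I split the difference with a 2 mm shift command; the arm read about 3 mm afterwards. The sweep showed no sign of touching the rails.
- **Camera readings:** the two cameras also differed by up to about 10 mm on the jars' sideways positions, well within the tray.

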